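Clip the patio tools onto the counter eyes

TASK

Lift the dust caps off the three steel eyes and stand them all, open side down, in the green basin. Park every hand tool lying on the counter so the wind cannot take it: clip its snap hook onto an eye, one tool to an eye, gate sprung shut around the leg and the tool left lying flat on the counter. Leave the bowls and the ladle where they are.

Things in the scene. Friction and masses are not known exactly. Their poses are not given: they have to be found in the camera images.
- eyes: Row of three fixed upright steel pad eyes (closed inverted U of 8 mm round bar). Origin at counter level under the middle eye; y along the row (eyes at y = -110, 0, 110 mm), x away from the robot. Each U lies in the x-z plane: vertical legs at x = -22 mm (front) and +22 mm (back), 54 mm free height under the bar, 62 mm over it. Each is under a cap at the start.
- basin: Green plastic basin, 260 mm (x) x 160 mm (y) x 55 mm high, walls and floor 5 mm, 0.9 kg, loose on the counter. Origin: centre of the underside, z up.
- cap1: Loose sheet-aluminium dust cap, an open-bottomed box 84 mm (x) x 44 mm (y) x 74 mm high with 4 mm walls, 0.18 kg, standing over eye 1 at the start. On its top, in the middle, a dark wooden grip bar 44 mm (x) x 16 mm (y), from 74 to 110 mm high. Origin: centre of the open underside, z up.
- cap2: Loose sheet-aluminium dust cap, an open-bottomed box 84 mm (x) x 44 mm (y) x 74 mm high with 4 mm walls, 0.18 kg, standing over eye 2 at the start. On its top, in the middle, a dark wooden grip bar 44 mm (x) x 16 mm (y), from 74 to 110 mm high. Origin: centre of the open underside, z up.
- cap3: Loose sheet-aluminium dust cap, an open-bottomed box 84 mm (x) x 44 mm (y) x 74 mm high with 4 mm walls, 0.18 kg, standing over eye 3 at the start. On its top, in the middle, a dark wooden grip bar 44 mm (x) x 16 mm (y), from 74 to 110 mm high. Origin: centre of the open underside, z up.
- eye1_front (a point): Foot of the front leg (8 mm round, vertical) of eye 1 (lowest y in the row), at counter level.
- eye1_back (a point): Foot of the back leg (8 mm round, vertical) of eye 1 (lowest y in the row), at counter level.
- eye2_front (a point): Foot of the front leg (8 mm round, vertical) of eye 2 (middle), at counter level.
- eye2_back (a point): Foot of the back leg (8 mm round, vertical) of eye 2 (middle), at counter level.
- eye3_front (a point): Foot of the front leg (8 mm round, vertical) of eye 3 (highest y in the row), at counter level.
- eye3_back (a point): Foot of the back leg (8 mm round, vertical) of eye 3 (highest y in the row), at counter level.
- opener: Loose tool 162 mm long, 0.16 kg, lying flat; absent in some runs. Wooden grip 57 mm long (x -30 to 27 mm), 18 mm wide (y), 26 mm tall; behind it, to x = -79 mm, a bottle-opener loop 35 mm wide; ahead (+x) a flat steel snap hook 12 mm tall, x 27 to 84 mm, y -26 to 32 mm. Origin: underside of the grip's middle, z up.
- opener_ring (a point): Centre of the clear inside of the opener's snap hook, 6 mm above its underside. In the tool's frame it lies at x = 55.5, y = 3 mm; the clear inside runs x 35 to 76 mm, y -18 to 24 mm. Frame bars 8 mm thick; the -y side is the gate (x 35 to 70 mm), then the fixed nose (x 71 to 84 mm).
- opener_gate (a joint): Gate angle of the opener's hook: 0 shut (sprung), up to 1.25 rad inward (to +y). Hinge at tool x = 35, y = -22 mm; 7 mm thick; 1.5 to 5 N at its free end. An eye leg pressed on it from outside at tool x = 57 to 64 mm and moved in +y opens it; with the leg past about y = 10 mm it snaps shut behind the leg.
- scraper: Loose tool 162 mm long, 0.16 kg, lying flat; absent in some runs. Wooden grip 57 mm long (x -30 to 27 mm), 18 mm wide (y), 26 mm tall; behind it, to x = -79 mm, a flat scraper blade 50 mm wide, 5 mm thick; ahead (+x) a flat steel snap hook 12 mm tall, x 27 to 84 mm, y -26 to 32 mm. Origin: underside of the grip's middle, z up.
- scraper_ring (a point): Centre of the clear inside of the scraper's snap hook, 6 mm above its underside. In the tool's frame it lies at x = 55.5, y = 3 mm; the clear inside runs x 35 to 76 mm, y -18 to 24 mm. Frame bars 8 mm thick; the -y side is the gate (x 35 to 70 mm), then the fixed nose (x 71 to 84 mm).
- scraper_gate (a joint): Gate angle of the scraper's hook: 0 shut (sprung), up to 1.25 rad inward (to +y). Hinge at tool x = 35, y = -22 mm; 7 mm thick; 1.5 to 5 N at its free end. An eye leg pressed on it from outside at tool x = 57 to 64 mm and moved in +y opens it; with the leg past about y = 10 mm it snaps shut behind the leg.
- fork: Loose tool 162 mm long, 0.16 kg, lying flat; absent in some runs. Wooden grip 57 mm long (x -30 to 27 mm), 18 mm wide (y), 26 mm tall; behind it, to x = -79 mm, three short straight tines, 36 mm wide together; ahead (+x) a flat steel snap hook 12 mm tall, x 27 to 84 mm, y -26 to 32 mm. Origin: underside of the grip's middle, z up.
- fork_ring (a point): Centre of the clear inside of the fork's snap hook, 6 mm above its underside. In the tool's frame it lies at x = 55.5, y = 3 mm; the clear inside runs x 35 to 76 mm, y -18 to 24 mm. Frame bars 8 mm thick; the -y side is the gate (x 35 to 70 mm), then the fixed nose (x 71 to 84 mm).
- fork_gate (a joint): Gate angle of the fork's hook: 0 shut (sprung), up to 1.25 rad inward (to +y). Hinge at tool x = 35, y = -22 mm; 7 mm thick; 1.5 to 5 N at its free end. An eye leg pressed on it from outside at tool x = 57 to 64 mm and moved in +y opens it; with the leg past about y = 10 mm it snaps shut behind the leg.
- bowl_low: Bystander. Lower of two stacked white ceramic bowls, 130 mm across, origin centre of the underside.
- bowl_top: Bystander. Upper of the two stacked bowls, origin centre of its underside.
- ladle: Bystander. Steel ladle lying on the far side of the counter, 310 mm long along its y; origin at counter level on the handle, 200 mm from the handle's end.
There are look-alikes about, which are no part of the job. What is shaped like the fork but orange or purple is not meant.

How it is judged (in metres and radians):
At the end, for the whole second after the job is handed in: All three caps stand upright (0.15 rad) on the basin floor; each tool present flat (0.25 rad) and low (hook below 30 mm), an eye leg inside its hook (centre within 28 mm), gate shut (under 0.2 rad); hook centres over 60 mm apart; all at rest (x of cap1 in the frame of basin between -0.11 and 0.11 m and y of cap1 in the frame of basin between -0.06 and 0.06 m and z of each of cap1, cap2, cap3 in the frame of basin below 0.02 m and angle between each of cap1, cap2, cap3's own z axis and vertical below 0.15 rad and linear speed of each of cap1, cap2, cap3, opener, scraper, fork below 0.03 m/s and x of cap2 in the frame of basin between -0.11 and 0.11 m and y of cap2 in the frame of basin between -0.06 and 0.06 m and x of cap3 in the frame of basin between -0.11 and 0.11 m and y of cap3 in the frame of basin between -0.06 and 0.06 m and (horizontal distance between opener_ring and eye1_front below 0.028 m or horizontal distance between opener_ring and eye1_back below 0.028 m or horizontal distance between opener_ring and eye2_front below 0.028 m or horizontal distance between opener_ring and eye2_back below 0.028 m or horizontal distance between opener_ring and eye3_front below 0.028 m or horizontal distance between opener_ring and eye3_back below 0.028 m) and value of joint each of opener_gate, scraper_gate, fork_gate below 0.2 rad and height (world z) of each of opener_ring, scraper_ring, fork_ring below 0.03 m and angle between each of opener, scraper, fork's own z axis and vertical below 0.25 rad and (horizontal distance between scraper_ring and eye1_front below 0.028 m or horizontal distance between scraper_ring and eye1_back below 0.028 m or horizontal distance between scraper_ring and eye2_front below 0.028 m or horizontal distance between scraper_ring and eye2_back below 0.028 m or horizontal distance between scraper_ring and eye3_front below 0.028 m or horizontal distance between scraper_ring and eye3_back below 0.028 m) and (horizontal distance between fork_ring and eye1_front below 0.028 m or horizontal distance between fork_ring and eye1_back below 0.028 m or horizontal distance between fork_ring and eye2_front below 0.028 m or horizontal distance between fork_ring and eye2_back below 0.028 m or horizontal distance between fork_ring and eye3_front below 0.028 m or horizontal distance between fork_ring and eye3_back below 0.028 m) and horizontal distance between each of scraper_ring, fork_ring and opener_ring above 0.06 m and horizontal distance between fork_ring and scraper_ring above 0.06 m); the robot touches nothing.
It fails at once if the bowl_low is pushed more than 30 mm from its place (distance of bowl_low from where it was at the start of the episode above 0.03 m).
It fails at once if the bowl_top is pushed more than 30 mm from its place (distance of bowl_top from where it was at the start of the episode above 0.03 m).
It fails at once if the ladle is pushed more than 30 mm from its place (distance of ladle from where it was at the start of the episode above 0.03 m).
Of opener, scraper, fork only 2 to 3 are there at a start; the rules pass over those that are not, and their reading is None.
At some moment in a run one of opener, scraper, fork may be knocked a few centimetres aside while the robot is not near it.
Once in a run the grip may slacken for a moment while it holds something.
It also fails if it takes over 210 s, if anything falls off the work surface, if the arm or the gripper's body presses on something with over 40 N, if the wrist force passes 120 N, or if a joint passes its speed limit or range.

ROBOT

A 6-joint arm with a two-finger parallel gripper is mounted at the origin on the work surface. World frame = base frame: x ahead of the robot, y to its left, z up, the work surface at z = 0. Lengths are in mm, angles in rad, forces in N, time in s.
With the tool pointing down it reaches from about 350 to 975 mm from the base axis. Payload 7.1 kg.
Tool frame: the origin (TCP) lies at the very end of the fingers, on their centre line; the grasp point (between the pads) lies 19 mm behind it; z points along the fingers, y is the line along which they close (so a half turn about z gives the same grasp; the last joint's range is limited). The gripper opens to 88 mm and grips with 3 to 60 N. Pads are 20 mm wide; open, the fingers measure 115 mm over their backs; the gripper's body (75 mm by 178 mm) begins 61 mm behind the grasp point.
Start: joints at [-1.143, 0.423, 1.63, -0, 1.089, -0.019], TCP at [270.065, -563.621, 190.275] pointing down, gripper open.
Joint ranges: [-3, 3], [-0.9, 2.11], [0.09, 2.58], [-1.31, 4.45], [0.11, 2.69], [-2.54, 2.54]. Speed limits (rad/s): [2.39, 2.39, 3.01, 3.14, 3.14, 3.14].

INTERFACE

Orientations are given as a rotation vector (axis times angle).
In Python, from workcell import sensors, imaging, close_job gives the robot as it stands. The module is installed in compiled form; this text tells all that it offers.
- The arm moves only by the tool servo_tool, never from a script. Its argument "steps" is a list of rows, each a list of 3 entries, a list of its own where there are three numbers: the shift along the world's x, y, z in m, then the turn, a rotation vector about the world's x, y, z in degrees, then the opening, from -1 (shut) to 1 (fully open). A call has exactly 8 rows; each row shifts and turns the commanded pose from where the row before left it; what a row does not reach is not made up. A row lasts 1/12 s, in which the tool goes at most 41.7 mm and 7.16 degrees, less where a joint would pass 70% of its speed; a pose out of reach is approached as far as the arm can. A call is refused whole if a number of a shift passes 0.0417 or a number of a turn 7.16, either way. A call with a gripper value outside its range is refused whole. The fingers move at their own pace and stop on an object; the grip force is fixed at half the most. Time passes only in rows, so rows that do not move let the fingers close, or fill a call up. It gives the time, the measured TCP pose, the force, the opening and the grip force at its end, in the units of the state.
- sensors.get_obs(): the state, without advancing time (a new reading comes with each control period).
- imaging.get_image(name): name is "side" or "top" or "wrist"; returns a dict with "color" (384x512x3 uint8, blue, green, red), "range_z" (384x512 float32, mm along the optical axis (not along the pixel's ray), 0 where there is no reading), "vertical_fov" (degrees; the focal length in pixels is half the picture's height over the tangent of half this angle, whatever the lens; pixels are square), "cx", "cy" (the principal point, pixels), "rvec" (rotation vector, rad) and "tvec" (3), from world to camera coordinates, as OpenCV has them; the wrist camera has in their place "tool_from_camera" (4x4, takes a point from camera to tool coordinates, whose origin is the TCP and whose axes are the flange's). Camera axes: x right, y down, z forward; pixel columns grow to the right and rows downward; lengths in mm; the calibration is good to about 2 mm. A picture is of the moment at which its call begins: read the wrist's pose just before it.
- close_job(): hands the job in; it is judged then, once.
The state is a dict: "t": time; "qpos": joint angles; "qvel": joint speeds; "joint_torque": joint torques, N m; "ee_pos": TCP position; "orientation": TCP orientation; "ft_force": force on the tool from outside, world axes, zero at the start; "moment": the same for the moment, N m; "width": finger opening in mm; "grasp_force": force on a finger pad.
Only numpy, scipy, OpenCV 4.12 (cv2) and the standard library are available. Lean on these libraries where they do the work, as an engineer would, in place of code of your own. Each camera call takes 0.05 s, during which the arm holds its last target. There are 200 camera calls.

## Working session

There is one attempt and no reset: what is moved stays moved. The work goes in short steps, Python scripts to look and compute and a tool call to move; the robot and the scene stay as the last step left them, time stands still between calls to the robot, and variables do not carry over. Pictures are saved under pics/ and viewed, at most 14 in all, crops included, and the job is handed in when it is done.

Besides the shell and the picture viewer there is one more tool, called as name(argument=value, ...) on one line, values as JSON. servo_tool: Moves the arm, as the interface text tells. Its arguments: {"type":"object","properties":{"steps":{"type":"array"}},"required":["steps"]}

```bash
mkdir -p pics
cat > h.py <<'E'
import numpy as np, cv2
from workcell import sensors, imaging, close_job
from scipy.spatial.transform import Rotation as R
def grab(name):
    o=sensors.get_obs(); im=imaging.get_image(name)
    h,w=im["range_z"].shape; f=h/2/np.tan(np.radians(im["vertical_fov"])/2)
    if name=="wrist":
        T=np.eye(4); T[:3,:3]=R.from_rotvec(o["orientation"]).as_matrix(); T[:3,3]=o["ee_pos"]
        T=T@np.array(im["tool_from_camera"])
    else:
        M=np.eye(4); M[:3,:3]=R.from_rotvec(np.ravel(im["rvec"])).as_matrix(); M[:3,3]=np.ravel(im["tvec"]); T=np.linalg.inv(M)
    u,v=np.meshgrid(np.arange(w),np.arange(h))
    d=np.dstack([(u-im["cx"])/f,(v-im["cy"])/f,np.ones((h,w))])
    rays=d@T[:3,:3].T
    P=rays*im["range_z"][...,None]+T[:3,3]
    return im["color"],P,rays,T[:3,3],o
def onplane(rays,c,u,v,z):
    r=rays[int(round(v)),int(round(u))]; return c+r*(z-c[2])/r[2]
E
python3 - <<'E'
from h import *
for n in("top","side"):
    c,P,r,o,ob=grab(n); cv2.imwrite(f"pics/{n}0.png",cv2.resize(c,(768,576))); np.savez(f"{n}0.npz",c=c,P=P,r=r,o=o); print(n,o)
print(ob)
E
```

```text
top [ 355.3374245   111.14252562 1397.5438884 ]
side [  32.430054   1165.37599434  774.26404041]
{'t': 0.05, 'qpos': array([-1.14302799e+00,  4.23831399e-01,  1.63070326e+00, -2.60826713e-05,
        1.08860642e+00, -1.90118904e-02]), 'qvel': array([ 0.00087291, -0.00124275, -0.00183439,  0.0016413 ,  0.00115691,
        0.0010412 ]), 'joint_torque': array([-4.00522613e-04, -5.46081197e+01, -2.74610835e+01,  6.46662782e-02,
        1.86527136e-02, -1.38548884e-05]), 'ee_pos': array([ 269.79254156, -563.08396591,  189.50242946]), 'orientation': array([-3.06205221e+00, -6.95661963e-01,  5.28923460e-04]), 'ft_force': array([-0.2212469 ,  0.47019146, -1.27958945]), 'moment': array([0.00458439, 0.02401481, 0.03601296]), 'grasp_force': 0.0, 'width': 87.89809621023876}
```

View pics/top0.png

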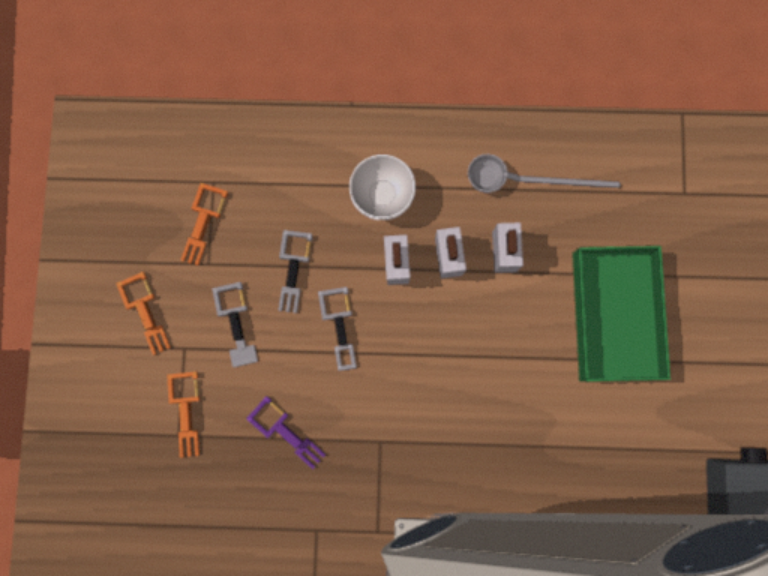

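View pics/side0.png

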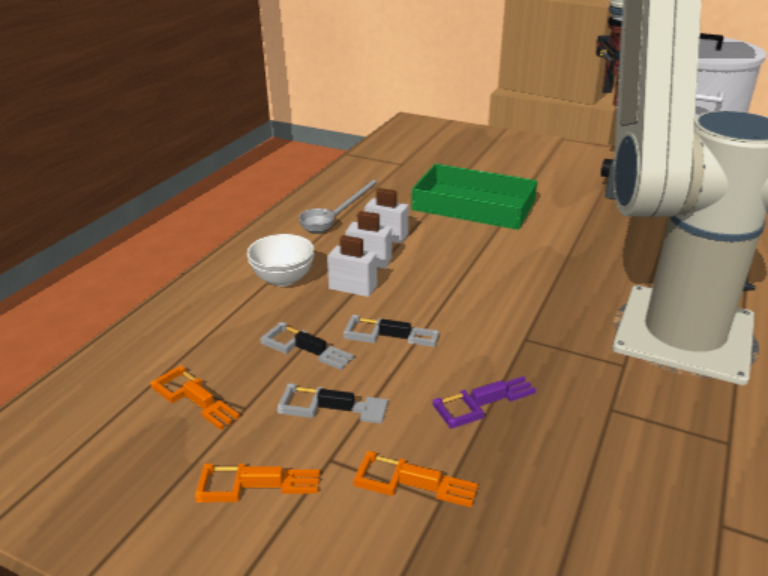

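The top view shows, in the 768-px picture, caps at (397,258), (451,250) and (508,246), and the basin at (622,313). The real tools are the fork at (293,270), the scraper at (237,325) and the opener at (341,328). Their hooks point away from the robot and the yellow gates are on the right. The side view agrees.

```bash
cat >> h.py <<'E'
def blobs(mask,amin=30):
    n,l,s,c=cv2.connectedComponentsWithStats(mask.astype(np.uint8)*1)
    return [l==i for i in range(1,n) if s[i,4]>=amin]
def rect(P,m):
    (c,s,a)=cv2.minAreaRect(P[m][:,:2].astype(np.float32)); 
    if s[0]<s[1]: s=s[::-1]; a-=90
    return np.round(c,1),np.round(s,1),round((a+90)%180-90,1)  # long-axis angle deg from x
def top():
    c,P,r,o,ob=grab("top"); return measure(c,P,r,o)
def flat(r,o,z): return o+r*((z-o[2])/r[...,2])[...,None]
def measure(c,P,r,o):
    hsv=cv2.cvtColor(c,cv2.COLOR_BGR2HSV).astype(int); H,S,V=hsv[...,0],hsv[...,1],hsv[...,2]
    ws=(P[...,0]>280)&(P[...,0]<1000)&(P[...,1]>-400)
    g=(H>50)&(H<80)&(S>120)&ws&(P[...,2]>-20)&(P[...,2]<90)
    for b in blobs(g,300): 
        print("green rim",rect(flat(r,o,55),b&(P[...,2]>45)),"all",rect(P,b))
    d=(P[...,2]>98)&(P[...,2]<125)&ws
    for b in blobs(d,15): print("bar",rect(flat(r,o,110),b),P[b].mean(0).round(1),c[b].mean(0).round())
    d=(V<60)&(P[...,2]>12)&(P[...,2]<50)&ws&~g
    for b in blobs(d,15): print("dark grip",rect(flat(r,o,26),b),P[b].mean(0).round(1))
    d=(S<60)&(V>90)&(P[...,2]>2)&(P[...,2]<20)&ws
    for b in blobs(d,15): print("steel",rect(flat(r,o,12),b),P[b].mean(0).round(1))
E
python3 - <<'E'
from h import *
z=np.load("top0.npz"); measure(z['c'],z['P'],z['r'],z['o'])
E
```

```text
green rim (array([ 515.2, -317.5]), array([255.7, 161.9]), 2.6) all (array([ 515.5, -318.5]), array([256.2, 161. ]), 2.5)
bar (array([637.9, -96.1]), array([43.2, 16.8]), 0.4) [637.8 -95.8 109.3] [48. 57. 84.]
bar (array([626.4,  16. ]), array([42.9, 16.8]), 1.5) [625.6  16.3 110. ] [52. 61. 88.]
bar (array([609.3, 120.4]), array([43.6, 15.7]), 5.8) [609.4 120.3 110.9] [61. 69. 95.]
dark grip (array([579.9, 326. ]), array([55. , 16.7]), -5.9) [580.3 326.1  25.5]
dark grip (array([472.1, 432.3]), array([54.4, 16.8]), 14.6) [472.4 432.7  25.6]
dark grip (array([467.7, 225.5]), array([54.1, 15.1]), 11.6) [467.8 225.3  26.4]
steel (array([797.1, -60.8]), array([63.3, 58.2]), 1.4) [799.3 -62.4   9.3]
steel (array([ 786.5, -219.2]), array([216.2,  12.6]), 87.9) [ 786.8 -222.8   11.8]
steel (array([753.9, 154.1]), array([52.8, 52.6]), 47.3) [752.1 153.1  16.9]
steel (array([638.6, 325. ]), array([59.6, 59.1]), -5.8) [641.8 329.8  12.2]
steel (array([527.2, 452.5]), array([59.9, 57.9]), -74.5) [527.6 458.4  11.9]
steel (array([529.1, 332.2]), array([49.1, 37.6]), -6.6) [532.5 333.1   8.8]
steel (array([523.8, 240.5]), array([59.4, 59.1]), -78.2) [524.4 246.3  11.7]
steel (array([421.1, 420.6]), array([49.3, 48.8]), 14.6) [418.1 420.4   7. ]
steel (array([417.3, 216. ]), array([48.7, 37. ]), 11.1) [417.9 216.7  10.6]
```

servo_tool(steps=[[[0.023,0.0292,0],[0,0,-1.57],1],[[0.023,0.0292,0],[0,0,-1.57],1],[[0.023,0.0292,0],[0,0,-1.57],1],[[0.023,0.0292,0],[0,0,-1.57],1],[[0.023,0.0292,0],[0,0,-1.57],1],[[0.023,0.0292,0],[0,0,-1.57],1],[[0.023,0.0292,0],[0,0,-1.57],1],[[0.023,0.0292,0],[0,0,-1.57],1]])

```text
t: 0.77
ee_pos: [454.7, -328.3, 190.1]
orientation: [-3.121, -0.354, 0.001]
ft_force: [-0.4, 0.4, 0.2]
width: 88.0
grasp_force: 0.0
```

servo_tool(steps=[[[0.023,0.0292,0],[0,0,-1.57],0],[[0.023,0.0292,0],[0,0,-1.57],0],[[0.023,0.0292,0],[0,0,-1.57],0],[[0.023,0.0292,0],[0,0,-1.57],0],[[0.023,0.0292,0],[0,0,-1.57],0],[[0.023,0.0292,0],[0,0,-1.57],0],[[0.023,0.0292,0],[0,0,-1.57],0],[[0.023,0.0292,0],[0,0,-1.57],0]])

```text
t: 1.43
ee_pos: [638.7, -94.7, 189.9]
orientation: [-3.141, -0.011, 0.001]
ft_force: [0.5, -1.1, 0.3]
width: 43.8
grasp_force: 0.0
```

servo_tool(steps=[[[0,-0.001,-0.0275],[0,0,0],0],[[0,0,-0.0275],[0,0,0],0],[[0,0,-0.0275],[0,0,0],0],[[0,0,-0.0275],[0,0,0],0],[[0,0,0],[0,0,0],-1],[[0,0,0],[0,0,0],-1],[[0,0,0],[0,0,0],-1],[[0,0,0],[0,0,0],-1]])

```text
t: 2.1
ee_pos: [639.5, -97.8, 82.3]
orientation: [3.141, 0.013, 0.005]
ft_force: [1.5, -0.0, -0.0]
width: 20.8
grasp_force: 0.0
```

servo_tool(steps=[[[0,0,0],[0,0,0],-1],[[0,0,0.01],[0,0,0],-1],[[0,0,0.015],[0,0,0],-1],[[0,0,0.015],[0,0,0],-1],[[0,0,0.015],[0,0,0],-1],[[0,0,0.015],[0,0,0],-1],[[0,0,0.015],[0,0,0],-1],[[0,0,0.015],[0,0,0],-1]])

```text
t: 2.77
ee_pos: [638.4, -97.5, 182.9]
orientation: [3.141, 0.013, 0.003]
ft_force: [0.8, -0.2, -0.0]
width: 0.5
grasp_force: 0.0
```

Run:
```python
from h import *
c,P,r,o,ob=grab("wrist"); cv2.imwrite("pics/w1.png",c)
```

```text
(no output)
```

View pics/w1.png

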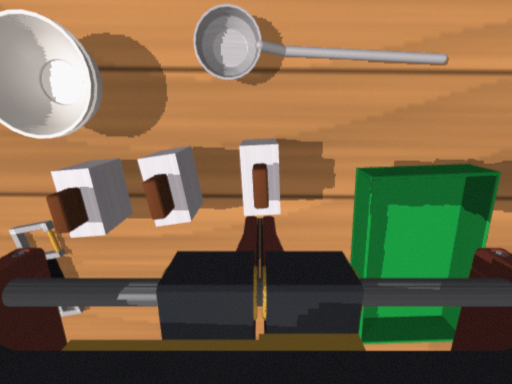

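The wrist view shows cap 1 still standing with its bar at (260,185), so the grip missed. I'll measure it.

Run:
```python
from h import *
c,P,r,o,ob=grab("wrist"); print(ob["ee_pos"],o)
m=(P[...,2]>98)&(P[...,2]<120)
for b in blobs(m,80): print(rect(P,b),P[b].mean(0).round(1))
m=(P[...,2]>60)&(P[...,2]<85)
for b in blobs(m,80): print("cap",rect(P,b),P[b].mean(0).round(1))
top()
```

```text
[640.30135762 -97.85237625 186.13231251] [714.14549446 -96.27706167 381.01579533]
(array([636.6, -97.9]), array([43.5, 16. ]), 3.4) [638.1 -97.8 109.4]
(array([623.4,  14.1]), array([43.4, 16.1]), 9.7) [624.9  12.5 108.2]
(array([606.5, 118.2]), array([43.6, 16.7]), 4.9) [608.  115.9 107.4]
cap (array([744.2, 139.5]), array([128.7, 105.5]), -14.1) [748.3 137.2  65.2]
cap (array([636., -98.]), array([84.5, 44. ]), 3.3) [641.2 -97.8  73.9]
cap (array([622.9,  14.5]), array([84.4, 45.2]), 9.0) [629.6   8.4  73.4]
cap (array([605.9, 118.4]), array([84.6, 45.7]), 5.3) [611.5 110.9  72.9]
green rim (array([ 517.8, -371.2]), array([255.4,  62.5]), 4.9) all (array([ 517.7, -362.9]), array([254.8,  71.7]), 2.8)
bar (array([625.4,  16.3]), array([45.7, 16.3]), 8.9) [625.5  16.2 109.8] [49. 58. 83.]
bar (array([609.3, 120.4]), array([43.6, 15.7]), 5.8) [609.4 120.3 111.1] [58. 66. 91.]
dark grip (array([ 622.5, -391.5]), array([42.2, 11.8]), -1.2) [ 621.  -390.    29.9]
dark grip (array([579.7, 326.1]), array([54.9, 18.2]), -2.9) [580.7 326.2  26. ]
dark grip (array([471.7, 432.5]), array([53.7, 17.4]), 14.6) [472.2 432.7  25.3]
dark grip (array([467.9, 225.6]), array([53.5, 15.8]), 12.4) [468.1 225.5  26.4]
steel (array([801.4, -61.7]), array([61.4, 55.8]), 85.5) [801.4 -63.4   9. ]
steel (array([753.2, 153.2]), array([55.2, 52.1]), -5.1) [752.7 151.9  17.2]
steel (array([638.6, 325.1]), array([59.6, 59.6]), 84.2) [641.5 330.   12. ]
steel (array([526.8, 452.3]), array([60.2, 58.5]), -74.2) [527.2 458.4  12.4]
steel (array([529.7, 332.6]), array([48.4, 37.9]), -3.7) [532.1 332.9   8.7]
steel (array([524.4, 241.5]), array([58.2, 57.2]), -78.9) [525.3 247.4  12.4]
steel (array([421.4, 419.5]), array([51.1, 48.6]), -77.1) [418.3 420.2   7.2]
steel (array([417.6, 215.9]), array([48.4, 37.1]), 11.5) [417.2 216.4  10.5]
```

servo_tool(steps=[[[-0.003,0,0],[0,0,3],0],[[0,0,0],[0,0,0],0],[[0,0,0],[0,0,0],0],[[0,0,0],[0,0,0],0],[[0,0,-0.026],[0,0,0],0],[[0,0,-0.026],[0,0,0],0],[[0,0,-0.026],[0,0,0],0],[[0,0,-0.026],[0,0,0],0]])

```text
t: 3.58
ee_pos: [635.1, -97.4, 75.0]
orientation: [3.14, 0.094, 0.0]
ft_force: [0.5, 0.2, 0.2]
width: 43.4
grasp_force: 0.0
```

servo_tool(steps=[[[0,0,0],[0,0,0],-1],[[0,0,0],[0,0,0],-1],[[0,0,0],[0,0,0],-1],[[0,0,0],[0,0,0],-1],[[0,0,0],[0,0,0],-1],[[0,0,0],[0,0,0],-1],[[0,0,0],[0,0,0],-1],[[0,0,0],[0,0,0],-1]])

```text
t: 4.25
ee_pos: [636.3, -97.6, 78.0]
orientation: [3.14, 0.095, 0.005]
ft_force: [-0.6, -0.3, 7.4]
width: 0.2
grasp_force: 3.2
```

servo_tool(steps=[[[0,0,0.005],[0,0,0],-1],[[0,0,0.01],[0,0,0],-1],[[0,0,0.015],[0,0,0],-1],[[0,0,0.015],[0,0,0],-1],[[0,0,0.015],[0,0,0],-1],[[0,0,0.015],[0,0,0],-1],[[0,0,0.015],[0,0,0],-1],[[0,0,0.01],[0,0,0],-1]])

```text
t: 4.92
ee_pos: [635.7, -97.5, 178.7]
orientation: [3.14, 0.095, 0.003]
ft_force: [0.4, -0.1, 0.5]
width: 0.5
grasp_force: 0.0
```

Run:
```python
from h import *
c,P,r,o,ob=grab("wrist"); print(ob["ee_pos"],ob["width"])
m=(P[...,2]>90)&(P[...,2]<120)
for b in blobs(m,80): print(rect(P,b),P[b].mean(0).round(1))
c2,P2,r2,o2,ob=grab("side")
# project TCP in side
cv2.imwrite("pics/w2.png",np.hstack([cv2.resize(c[100:300,150:400],(400,320)),cv2.resize(c2[60:220,150:350],(400,320))]))
```

```text
[635.68685873 -97.53113347 178.69532324] 0.45647815766557676
(array([636.9, -98. ]), array([43.1, 15.8]), 3.4) [638.8 -97.8 108.9]
(array([623.3,  13.9]), array([43.9, 16. ]), 9.7) [625.3  11.9 106.2]
(array([606.5, 118.3]), array([43.5, 17. ]), 4.4) [608.3 115.1 104.7]
```

View pics/w2.png

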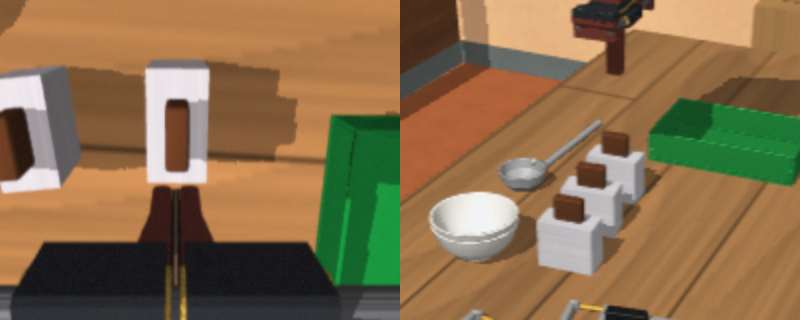

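The crop shows the closed fingers above cap 1's undisturbed bar. I'll check where the fingertips really are.

Run:
```python
from h import *
from scipy.spatial import cKDTree
c,P,r,o,ob=grab("side"); print(ob["ee_pos"])
m=(np.linalg.norm(P[...,:2]-ob["ee_pos"][:2],axis=2)<70)&(P[...,2]>125)
q=P[m]; 
for lo in range(125,300,10):
    s=q[(q[:,2]>=lo)&(q[:,2]<lo+10)]
    if len(s): print(lo,len(s),s.min(0).round(),s.max(0).round())
c,P,r,o,ob=grab("wrist")
m=(P[...,2]>130)&(abs(P[...,0]-636)<45)&(abs(P[...,1]+97)<40); q=P[m]
for lo in range(130,300,10):
    s=q[(q[:,2]>=lo)&(q[:,2]<lo+10)]
    if len(s): print("w",lo,len(s),s.min(0).round(),s.max(0).round())
```

```text
[636.36990002 -97.61486819 178.82569047]
205 5 [ 623. -101.  212.] [643. -88. 215.]
215 29 [ 624. -104.  215.] [646. -85. 224.]
225 29 [ 624. -108.  225.] [647. -84. 235.]
235 28 [ 623. -106.  235.] [646. -83. 244.]
245 26 [ 624. -103.  245.] [645. -83. 254.]
255 28 [ 622. -103.  255.] [647. -81. 265.]
265 14 [ 623. -112.  266.] [627. -81. 275.]
275 12 [ 622. -114.  276.] [628. -79. 283.]
285 3 [620. -88. 287.] [622. -73. 289.]
295 34 [ 600. -155.  296.] [620. -41. 305.]
w 200 11 [ 644. -103.  209.] [646. -90. 210.]
w 210 166 [ 644. -105.  210.] [647. -87. 220.]
w 220 206 [ 644. -105.  220.] [647. -87. 230.]
w 230 259 [ 643. -106.  230.] [647. -87. 240.]
w 240 348 [ 644. -107.  240.] [647. -85. 250.]
w 250 285 [ 643. -108.  250.] [647. -85. 260.]
w 260 150 [638. -98. 260.] [646. -94. 269.]
w 280 32 [626. -99. 286.] [634. -95. 289.]
w 290 1372 [ 664. -121.  294.] [670. -68. 300.]
```

The true fingertips sit about 31 mm above the reported TCP: they end at z≈210 while it reports 179. That explains the closing over the bar. I'll open and see whether the offset changes with the opening.

servo_tool(steps=[[[0,0,0],[0,0,0],0],[[0,0,0],[0,0,0],0],[[0,0,0],[0,0,0],0],[[0,0,0],[0,0,0],0],[[0,0,0],[0,0,0],0],[[0,0,0],[0,0,0],0],[[0,0,0],[0,0,0],0],[[0,0,0],[0,0,0],0]])

```text
t: 5.78
ee_pos: [635.1, -97.4, 176.2]
orientation: [-3.14, -0.095, 0.0]
ft_force: [-1.0, -0.1, 0.2]
width: 43.8
grasp_force: 0.0
```

Run:
```python
from h import *
c,P,r,o,ob=grab("side"); print(ob["ee_pos"],ob["width"])
q=P[(np.linalg.norm(P[...,:2]-ob["ee_pos"][:2],axis=2)<70)&(P[...,2]>125)]; print("side",q[:,2].min(),np.sort(q[:,2])[:5])
c,P,r,o,ob=grab("wrist")
q=P[(P[...,2]>130)&(abs(P[...,0]-636)<45)&(abs(P[...,1]+97)<60)]; print("wrist",np.sort(q[:,2])[:5]); s=q[q[:,2]<230]; print(s.min(0),s.max(0))
```

```text
[635.07069639 -97.43089859 176.23245088] 43.75641924905086
side 207.7812860267535 [207.78128603 208.5650027  208.7991293  208.79956517 209.75007448]
wrist [207.11880541 207.88124175 208.11649206 208.25074843 208.33587174]
[ 623.2529231  -126.84005589  207.11880541] [647.78564815 -65.32854336 229.9839696 ]
```

servo_tool(steps=[[[0,0,-0.025],[0,0,0],0],[[0,0,-0.025],[0,0,0],0],[[0,0,-0.025],[0,0,0],0],[[0,0,-0.025],[0,0,0],0],[[0,0,-0.015],[0,0,0],0],[[0,0,-0.009],[0,0,0],0],[[0,0,0],[0,0,0],-0.7],[[0,0,0],[0,0,0],-1]])

```text
t: 6.55
ee_pos: [635.3, -97.5, 52.4]
orientation: [-3.14, -0.095, 0.0]
ft_force: [1.1, -0.5, 0.1]
width: 34.5
grasp_force: 0.0
```

servo_tool(steps=[[[0,0,0],[0,0,0],-1],[[0,0,0],[0,0,0],-1],[[0,0,0],[0,0,0],-1],[[0,0,0],[0,0,0],-1],[[0,0,0],[0,0,0],-1],[[0,0,0],[0,0,0],-1],[[0,0,0],[0,0,0],-1],[[0,0,0],[0,0,0],-1]])

```text
t: 7.22
ee_pos: [636.0, -97.6, 53.5]
orientation: [3.14, 0.095, 0.003]
ft_force: [-1.0, -0.5, 6.6]
width: 15.9
grasp_force: 30.0
```

servo_tool(steps=[[[0,0,0.005],[0,0,0],-1],[[0,0,0.01],[0,0,0],-1],[[0,0,0.015],[0,0,0],-1],[[0,0,0.015],[0,0,0],-1],[[0,0,0.015],[0,0,0],-1],[[0,0,0.015],[0,0,0],-1],[[0,0,0.015],[0,0,0],-1],[[0,0,0.01],[0,0,0],-1]])

```text
t: 7.88
ee_pos: [635.5, -97.4, 154.3]
orientation: [3.14, 0.096, 0.002]
ft_force: [0.8, 0.2, -2.0]
width: 16.0
grasp_force: 30.0
```

servo_tool(steps=[[[-0.007,-0.022,0],[0,0,0],-1],[[-0.007,-0.036,0],[0,0,0],-1],[[-0.007,-0.036,0],[0,0,0],-1],[[-0.007,-0.036,0],[0,0,0],-1],[[-0.007,-0.036,0],[0,0,0],-1],[[-0.007,-0.036,0],[0,0,0],-1],[[-0.007,-0.03,0],[0,0,0],-1],[[-0.007,-0.022,0],[0,0,0],-1]])

```text
t: 8.55
ee_pos: [578.2, -354.1, 152.5]
orientation: [3.14, 0.093, -0.0]
ft_force: [-0.4, 0.6, -1.6]
width: 15.8
grasp_force: 30.0
```

servo_tool(steps=[[[0,0,-0.015],[0,0,0],-1],[[0,0,-0.015],[0,0,0],-1],[[0,0,-0.015],[0,0,0],-1],[[0,0,-0.015],[0,0,0],-1],[[0,0,-0.015],[0,0,0],-1],[[0,0,-0.01],[0,0,0],-1],[[0,0,-0.007],[0,0,0],-1],[[0,0,0],[0,0,0],-1]])

```text
t: 9.22
ee_pos: [578.6, -351.2, 59.3]
orientation: [-3.139, -0.095, 0.002]
ft_force: [-0.5, -0.3, -1.2]
width: 16.0
grasp_force: 30.0
```

servo_tool(steps=[[[0,0,-0.001],[0,0,0],-0.5],[[0,0,0],[0,0,0],0],[[0,0,0],[0,0,0],0],[[0,0,0],[0,0,0],0],[[0,0,0],[0,0,0],0],[[0,0,0.02],[0,0,0],0],[[0,0,0.025],[0,0,0],0],[[0,0,0.03],[0,0,0],0]])

```text
t: 9.88
ee_pos: [578.0, -350.7, 133.7]
orientation: [-3.138, -0.095, 0.004]
ft_force: [0.1, 0.8, 0.2]
width: 44.0
grasp_force: 0.0
```

servo_tool(steps=[[[0.0035,0.03,0],[0,0,0.75],0],[[0.0035,0.03,0],[0,0,0.75],0],[[0.0035,0.03,0],[0,0,0.75],0],[[0.0035,0.03,0],[0,0,0.75],0],[[0.0035,0.03,0],[0,0,0.75],0],[[0.0035,0.03,0],[0,0,0.75],0],[[0.0035,0.03,0],[0,0,0.75],0],[[0.0035,0.03,0],[0,0,0.75],0]])

```text
t: 10.55
ee_pos: [607.2, -110.0, 134.7]
orientation: [3.131, 0.26, 0.001]
ft_force: [0.0, 0.0, 0.3]
width: 44.1
grasp_force: 0.0
```

servo_tool(steps=[[[0.0035,0.026,0],[0,0,0],0],[[0.0035,0.026,0],[0,0,0],0],[[0.0035,0.026,0],[0,0,0],0],[[0.0035,0.026,0],[0,0,0],0],[[0.0035,0.022,0],[0,0,0],0],[[0,0,0],[0,0,0],0],[[0,0,-0.01],[0,0,0],0],[[0,0,-0.02],[0,0,0],0]])

```text
t: 11.22
ee_pos: [626.5, 14.1, 106.0]
orientation: [3.13, 0.26, 0.008]
ft_force: [0.3, 0.5, -0.9]
width: 43.7
grasp_force: 0.0
```

servo_tool(steps=[[[0,0,-0.02],[0,0,0],0],[[0,0,-0.02],[0,0,0],0],[[0,0,-0.012],[0,0,0],0],[[0,0,0],[0,0,0],-1],[[0,0,0],[0,0,0],-1],[[0,0,0],[0,0,0],-1],[[0,0,0],[0,0,0],-1],[[0,0,0],[0,0,0],-1]])

```text
t: 11.88
ee_pos: [625.5, 14.5, 53.5]
orientation: [3.131, 0.26, 0.003]
ft_force: [-0.7, -0.6, 2.2]
width: 15.5
grasp_force: 30.0
```

servo_tool(steps=[[[0,0,0],[0,0,0],-1],[[0,0,0],[0,0,0],-1],[[0,0,0],[0,0,0],-1],[[0,0,0.015],[0,0,0],-1],[[0,0,0.02],[0,0,0],-1],[[0,0,0.025],[0,0,0],-1],[[0,0,0.025],[0,0,0],-1],[[0,0,0.015],[0,0,0],-1]])

```text
t: 12.55
ee_pos: [625.3, 14.7, 154.7]
orientation: [3.131, 0.26, 0.004]
ft_force: [-0.6, -0.0, -1.2]
width: 15.9
grasp_force: 30.0
```

servo_tool(steps=[[[-0.012,-0.022,0],[0,0,-1],-1],[[-0.015,-0.032,0],[0,0,-1],-1],[[-0.015,-0.032,0],[0,0,-1],-1],[[-0.015,-0.032,0],[0,0,-1],-1],[[-0.015,-0.032,0],[0,0,-1],-1],[[-0.015,-0.032,0],[0,0,-1],-1],[[-0.015,-0.032,0],[0,0,-1],-1],[[-0.015,-0.032,0],[0,0,-1],-1]])

```text
t: 13.22
ee_pos: [506.4, -232.6, 152.3]
orientation: [-3.141, -0.04, 0.0]
ft_force: [0.7, 0.3, -1.4]
width: 15.9
grasp_force: 30.0
```

servo_tool(steps=[[[-0.015,-0.032,0],[0,0,0],-1],[[-0.015,-0.032,0],[0,0,0],-1],[[-0.015,-0.032,0],[0,0,0],-1],[[-0.008,-0.029,0],[0,0,0],-1],[[0,0,0],[0,0,0],-1],[[0,0,-0.01],[0,0,0],-1],[[0,0,-0.015],[0,0,0],-1],[[0,0,-0.015],[0,0,0],-1]])

```text
t: 13.88
ee_pos: [454.8, -355.3, 111.4]
orientation: [-3.141, -0.041, -0.0]
ft_force: [-0.6, -0.2, -0.6]
width: 15.7
grasp_force: 30.0
```

servo_tool(steps=[[[0,0,-0.015],[0,0,0],-1],[[0,0,-0.015],[0,0,0],-1],[[0,0,-0.013],[0,0,0],-1],[[0,0,-0.01],[0,0,0],-1],[[0,0,0],[0,0,0],-1],[[0,0,0],[0,0,0],0],[[0,0,0],[0,0,0],0],[[0,0,0],[0,0,0],0]])

```text
t: 14.55
ee_pos: [455.0, -356.2, 59.5]
orientation: [3.141, 0.041, 0.001]
ft_force: [0.2, -0.1, 0.1]
width: 32.3
grasp_force: 0.0
```

servo_tool(steps=[[[0,0,0],[0,0,0],0],[[0,0,0],[0,0,0],0],[[0,0,0.01],[0,0,0],0],[[0,0,0.02],[0,0,0],0],[[0,0,0.025],[0,0,0],0],[[0,0,0.025],[0,0,0],0],[[0,0,0],[0,0,0],0],[[0,0,0],[0,0,0],0]])

```text
t: 15.22
ee_pos: [455.5, -357.3, 141.5]
orientation: [3.139, 0.04, 0.005]
ft_force: [-0.1, 0.4, -0.3]
width: 44.1
grasp_force: 0.0
```

Run:
```python
from h import *
c,P,r,o,ob=grab("side"); cv2.imwrite("pics/s3.png",c)
```

```text
(no output)
```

View pics/s3.png

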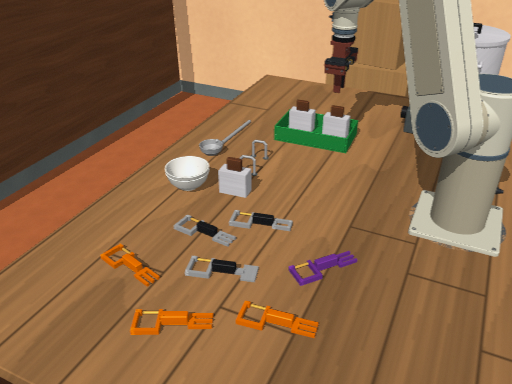

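The picture shows two caps standing in the basin at (303,118) and (337,123), eyes 1 and 2 bare at (257,155), and cap 3 at (235,177). On to cap 3.

servo_tool(steps=[[[0.0095,0.0298,0],[0,0,0.4],0],[[0.0095,0.0298,0],[0,0,0.4],0],[[0.0095,0.0298,0],[0,0,0.4],0],[[0.0095,0.0298,0],[0,0,0.4],0],[[0.0095,0.0298,0],[0,0,0.4],0],[[0.0095,0.0298,0],[0,0,0.4],0],[[0.0095,0.0298,0],[0,0,0.4],0],[[0.0095,0.0298,0],[0,0,0.4],0]])

```text
t: 15.93
ee_pos: [529.7, -116.3, 138.0]
orientation: [-3.138, -0.129, 0.004]
ft_force: [-0.0, 0.5, -0.2]
width: 44.1
grasp_force: 0.0
```

servo_tool(steps=[[[0.0095,0.0298,0],[0,0,0],0],[[0.0095,0.0298,0],[0,0,0],0],[[0.0095,0.0298,0],[0,0,0],0],[[0.0095,0.0298,0],[0,0,0],0],[[0.0095,0.0298,0],[0,0,0],0],[[0.0095,0.0298,0],[0,0,0],0],[[0.0095,0.0298,0],[0,0,0],0],[[0.0095,0.0298,0],[0,0,0],0]])

```text
t: 16.6
ee_pos: [605.7, 121.7, 137.7]
orientation: [3.139, 0.128, -0.004]
ft_force: [0.2, 0.8, 0.2]
width: 43.9
grasp_force: 0.0
```

servo_tool(steps=[[[0,0,-0.02],[0,0,0],0],[[0,0,-0.025],[0,0,0],0],[[0,0,-0.025],[0,0,0],0],[[0,0,-0.015],[0,0,0],0],[[0,0,-0.004],[0,0,0],0],[[0,0,0],[0,0,0],-1],[[0,0,0],[0,0,0],-1],[[0,0,0],[0,0,0],-1]])

```text
t: 17.27
ee_pos: [607.3, 120.4, 51.2]
orientation: [-3.139, -0.128, -0.002]
ft_force: [0.6, -0.4, 0.4]
width: 27.5
grasp_force: 0.0
```

servo_tool(steps=[[[0,0,0],[0,0,0],-1],[[0,0,0],[0,0,0],-1],[[0,0,0],[0,0,0],-1],[[0,0,0],[0,0,0],-1],[[0,0,0],[0,0,0],-1],[[0,0,0],[0,0,0],-1],[[0,0,0.01],[0,0,0],-1],[[0,0,0.015],[0,0,0],-1]])

```text
t: 17.93
ee_pos: [604.9, 120.1, 74.3]
orientation: [3.139, 0.128, -0.006]
ft_force: [0.1, 0.4, -1.4]
width: 15.7
grasp_force: 30.0
```

servo_tool(steps=[[[0,0,0.025],[0,0,0],-1],[[0,0,0.025],[0,0,0],-1],[[0,0,0.025],[0,0,0],-1],[[-0.007,-0.03,0],[0,0,0],-1],[[-0.007,-0.03,0],[0,0,0],-1],[[-0.007,-0.03,0],[0,0,0],-1],[[-0.007,-0.03,0],[0,0,0],-1],[[-0.007,-0.03,0],[0,0,0],-1]])

```text
t: 18.6
ee_pos: [570.6, -30.7, 150.6]
orientation: [-3.139, -0.129, 0.001]
ft_force: [0.4, -0.5, -2.2]
width: 15.8
grasp_force: 30.0
```

servo_tool(steps=[[[-0.007,-0.031,0],[0,0,-0.5],-1],[[-0.007,-0.031,0],[0,0,-0.5],-1],[[-0.007,-0.031,0],[0,0,-0.5],-1],[[-0.007,-0.031,0],[0,0,-0.5],-1],[[-0.007,-0.031,0],[0,0,0],-1],[[-0.007,-0.031,0],[0,0,0],-1],[[-0.007,-0.031,0],[0,0,0],-1],[[-0.007,-0.033,0],[0,0,0],-1]])

```text
t: 19.27
ee_pos: [514.6, -280.6, 150.5]
orientation: [-3.14, -0.074, 0.001]
ft_force: [0.0, 0.2, -1.7]
width: 16.1
grasp_force: 30.0
```

servo_tool(steps=[[[0,0,-0.015],[0,0,0],-1],[[0,0,-0.018],[0,0,0],-1],[[0,0,-0.018],[0,0,0],-1],[[0,0,-0.018],[0,0,0],-1],[[0,0,-0.012],[0,0,0],-1],[[0,0,-0.008],[0,0,0],-1],[[0,0,-0.004],[0,0,0],-1],[[0,0,0],[0,0,0],-1]])

```text
t: 19.93
ee_pos: [515.5, -279.5, 57.1]
orientation: [-3.14, -0.074, 0.001]
ft_force: [-0.0, 0.1, -1.7]
width: 15.6
grasp_force: 30.0
```

servo_tool(steps=[[[0,0,0],[0,0,0],-0.3],[[0,0,0],[0,0,0],-0.2],[[0,0,0],[0,0,0],-0.2],[[0,0,0],[0,0,0],-0.2],[[0,0,0.02],[0,0,0],-0.2],[[0,0,0.03],[0,0,0],-0.2],[[0,0,0.03],[0,0,0],-0.2],[[0,0,0.03],[0,0,0],-0.2]])

```text
t: 20.6
ee_pos: [515.4, -279.5, 168.7]
orientation: [-3.141, -0.074, 0.0]
ft_force: [-0.4, 0.1, 0.8]
width: 35.3
grasp_force: 0.0
```

servo_tool(steps=[[[-0.02,0.02,0.03],[0,0,0],0],[[-0.02,0.02,0.03],[0,0,0],0],[[-0.02,0.02,0.03],[0,0,0],0],[[-0.02,0.02,0.03],[0,0,0],0],[[-0.02,0.02,0],[0,0,0],0],[[-0.02,0.02,0],[0,0,0],0],[[0,0,0],[0,0,0],0],[[0,0,0],[0,0,0],0]])

```text
t: 21.27
ee_pos: [395.2, -159.1, 288.1]
orientation: [3.14, 0.075, 0.003]
ft_force: [0.8, -0.1, 1.4]
width: 44.1
grasp_force: 0.0
```

Run:
```python
from h import *
c,P,r,o,ob=grab("top"); np.savez("top1.npz",c=c,P=P,r=r,o=o); measure(c,P,r,o)
m=(P[...,2]>45)&(P[...,2]<75)&(P[...,0]>560)&(P[...,0]<690)&(P[...,1]>-150)&(P[...,1]<180)
for b in blobs(m,5): print("eye",b.sum(),rect(flat(r,o,58),b),P[b].mean(0))
cv2.imwrite("pics/t1.png",cv2.resize(c[100:300,60:460],(800,400)))
c,P,r,o,ob=grab("side"); 
m=(P[...,2]>40)&(P[...,2]<75)&(P[...,0]>560)&(P[...,0]<690)&(P[...,1]>-150)&(P[...,1]<180)
for b in blobs(m,5): print("s eye",b.sum(),rect(P,b),P[b].mean(0))
```

```text
green rim (array([ 555.9, -314.9]), array([172.4, 161.5]), 1.8) all (array([ 557. , -316.7]), array([172.4, 161.2]), 2.5)
bar (array([ 581.9, -347.2]), array([42.3, 22.1]), 1.5) [ 581.9 -346.8  113.5] [44. 54. 80.]
bar (array([ 535.4, -274.3]), array([22. ,  9.9]), -55.1) [ 534.3 -273.8  111.7] [73. 77. 97.]
dark grip (array([599.4, 360.9]), array([54.9, 17.9]), -5.2) [599.2 360.7  25.9]
dark grip (array([ 586.8, -397. ]), array([72. ,  7.7]), 4.4) [ 584.1 -391.8   41. ]
dark grip (array([471.7, 432.5]), array([53.5, 18.6]), 17.3) [472.  432.6  25.3]
dark grip (array([467.9, 225.8]), array([53.5, 15.5]), 11.6) [468.1 225.7  26.7]
steel (array([799.6, -59.3]), array([68.2, 61.5]), 52.4) [799.  -61.7   9.2]
steel (array([ 786.6, -222.2]), array([210.5,  14. ]), 87.3) [ 786.7 -225.    11.8]
steel (array([753.8, 155.7]), array([56.7, 52. ]), 1.9) [751.5 154.4  17.2]
steel (array([657.9, 362.2]), array([59.4, 58.4]), -4.3) [660.5 367.   12. ]
steel (array([ 578. , -328.7]), array([36.2,  3. ]), -0.8) [ 577.  -328.3   12.2]
steel (array([548.6, 365.4]), array([48.8, 37.8]), -4.2) [550.8 36
[... 415 characters left out ...]
74009]
eye 47 (array([634.2, -97.2]), array([50.5,  8.7]), 0.4) [635.16343346 -98.267271    59.41280941]
eye 48 (array([622.6,  10.3]), array([50.7,  7.5]), 6.6) [622.44750641  10.61650423  60.22152437]
eye 47 (array([610.7, 119.8]), array([50.7,  7.8]), 5.9) [609.89815318 119.81465189  61.18470615]
s eye 47 (array([630.6, -99.2]), array([49.4, 14.4]), 7.3) [629.39799777 -97.72665722  54.45813044]
s eye 58 (array([621.4,  12.2]), array([51.2, 13.2]), 6.0) [620.35225277  12.47980246  54.96971119]
s eye 58 (array([686.4, 152.4]), array([54.1,  7.1]), -90.0) [686.82020835 156.41650861  56.73443549]
s eye 59 (array([608.6, 119.9]), array([47., 12.]), 8.9) [607.92013557 120.83378834  55.32573535]
```

View pics/t1.png

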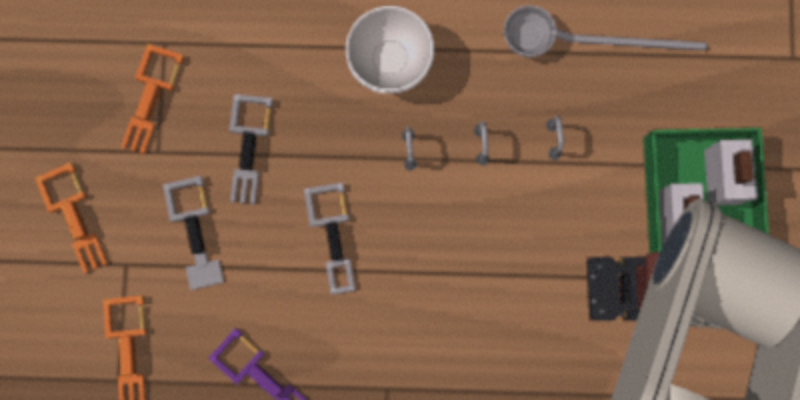

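The caps stand in the basin. The fork has been knocked to (599,361). The eyes are bare at about (410,150), (482,143) and (555,138) in the crop, with the row at a yaw of about 6°. Next is the opener.

servo_tool(steps=[[[0.0045,0.024,-0.0085],[0,0,0.6],0],[[0.0045,0.024,-0.0085],[0,0,0.6],0],[[0.0045,0.024,-0.0085],[0,0,0.6],0],[[0.0045,0.024,-0.0085],[0,0,0.6],0],[[0.0045,0.024,-0.0085],[0,0,0.6],0],[[0.0045,0.024,-0.0085],[0,0,0.6],0],[[0.0045,0.024,-0.0085],[0,0,0.6],0],[[0.0045,0.024,-0.0085],[0,0,0.6],0]])

```text
t: 22.03
ee_pos: [432.8, 33.2, 218.5]
orientation: [3.135, 0.205, -0.0]
ft_force: [0.5, -0.5, 0.4]
width: 44.2
grasp_force: 0.0
```

servo_tool(steps=[[[0.0045,0.024,-0.0085],[0,0,0.6],0],[[0.0045,0.024,-0.0085],[0,0,0.6],0],[[0.0045,0.024,-0.0085],[0,0,0.6],0],[[0.0045,0.024,-0.0085],[0,0,0.6],0],[[0.0045,0.024,-0.0085],[0,0,0.6],0],[[0.0045,0.024,-0.0085],[0,0,0.6],0],[[0.0045,0.024,-0.0085],[0,0,0.6],0],[[0.0045,0.024,-0.0085],[0,0,0.6],0]])

```text
t: 22.7
ee_pos: [468.8, 225.6, 150.0]
orientation: [3.123, 0.336, -0.001]
ft_force: [0.0, -0.8, 0.1]
width: 43.5
grasp_force: 0.0
```

```bash
cat >> h.py <<'E'
def wrist(save=None):
    c,P,r,o,ob=grab("wrist"); hsv=cv2.cvtColor(c,cv2.COLOR_BGR2HSV).astype(int); S,V=hsv[...,1],hsv[...,2]
    if save: cv2.imwrite(save,c)
    rv=ob["orientation"]; print("ee",ob["ee_pos"].round(1),"yaw",round(np.degrees(2*np.arctan(rv[1]/rv[0])),1))
    for b in blobs((V<70)&(P[...,2]>15)&(P[...,2]<32),60): print("grip",rect(flat(r,o,26),b))
    for b in blobs((S<70)&(V>80)&(P[...,2]>6)&(P[...,2]<16),60): print("steel",rect(flat(r,o,12),b))
    for b in blobs((hsv[...,0]>18)&(hsv[...,0]<35)&(S>120)&(P[...,2]>6)&(P[...,2]<16),20): print("gate",rect(flat(r,o,12),b))
    for b in blobs((S<70)&(P[...,2]>52)&(P[...,2]<72),30): print("eye",rect(flat(r,o,60),b))
E
python3 -c "
from h import *
wrist('pics/w3.png')"
```

```text
ee [468.8 225.6 150. ] yaw 12.3
grip (array([597.3, 359.3]), array([55.8, 21. ]), -4.0)
grip (array([471.4, 430.5]), array([54.6, 22.9]), 14.8)
grip (array([468.2, 226.8]), array([55.2, 16.9]), 11.8)
steel (array([629.6, 361.2]), array([57.2,  9.9]), 86.4)
steel (array([524.2, 451.2]), array([60.5, 57. ]), -75.5)
steel (array([545.7, 364.1]), array([48.7, 36.2]), -4.0)
steel (array([521. , 240.9]), array([58.1, 55.8]), -77.7)
steel (array([433.5, 423.2]), array([18.7, 18.7]), -68.3)
steel (array([415.8, 216.1]), array([48.2, 33.7]), 12.2)
gate (array([637.4, 335.6]), array([6. , 5.4]), 8.5)
gate (array([528.3, 424.6]), array([31.8,  6.6]), 15.1)
gate (array([523.2, 216.2]), array([32.3,  4.9]), 13.2)
gate (array([347.7, 504.3]), array([31.9,  6.7]), 7.8)
eye (array([606.6, 120.4]), array([49.4, 10.4]), 5.9)
eye (array([617.7,  12.6]), array([48.9, 13.9]), 6.7)
```

View pics/w3.png

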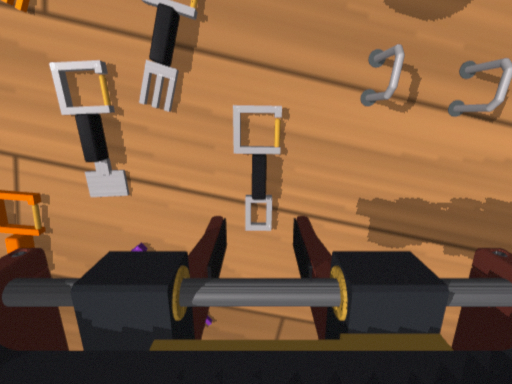

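The wrist view shows the opener's grip at (260,175), straight ahead of the fingers and aligned. I'll descend.

servo_tool(steps=[[[0,0.001,-0.03],[0,0,0],0],[[0,0,-0.035],[0,0,0],0],[[0,0,-0.035],[0,0,0],0],[[0,0,-0.03],[0,0,0],0],[[0,0,-0.02],[0,0,0],0],[[0,0,-0.012],[0,0,0],0],[[0,0,-0.008],[0,0,0],0],[[0,0,0],[0,0,0],0]])

```text
t: 23.42
ee_pos: [467.4, 224.9, -20.2]
orientation: [3.123, 0.335, -0.003]
ft_force: [-0.6, 0.2, -0.6]
width: 44.0
grasp_force: 0.0
```

servo_tool(steps=[[[0,0,-0.003],[0,0,0],0],[[0,0,-0.002],[0,0,0],0],[[0,0,0],[0,0,0],-1],[[0,0,0],[0,0,0],-1],[[0,0,0],[0,0,0],-1],[[0,0,0],[0,0,0],-1],[[0,0,0],[0,0,0],-1],[[0,0,0],[0,0,0],-1]])

```text
t: 24.08
ee_pos: [467.9, 225.6, -23.2]
orientation: [-3.123, -0.336, -0.001]
ft_force: [-0.9, 0.4, 5.9]
width: 17.7
grasp_force: 30.0
```

servo_tool(steps=[[[0,0,0],[0,0,0],-1],[[0,0,0],[0,0,0],-1],[[0,0,0.005],[0,0,0],-1],[[0,0,0.015],[0,0,0],-1],[[0,0,0.02],[0,0,0],-1],[[0,0,0.03],[0,0,0],-1],[[0,0,0.03],[0,0,0],-1],[[0,0,0.02],[0,0,0],-1]])

```text
t: 24.75
ee_pos: [467.9, 225.5, 98.6]
orientation: [-3.123, -0.336, -0.002]
ft_force: [0.5, 0.2, -2.1]
width: 17.9
grasp_force: 30.0
```

servo_tool(steps=[[[0.0049,-0.0187,0],[0,0,-0.38],-1],[[0.0049,-0.0187,0],[0,0,-0.38],-1],[[0.0049,-0.0187,0],[0,0,-0.38],-1],[[0.0049,-0.0187,0],[0,0,-0.38],-1],[[0.0049,-0.0187,0],[0,0,-0.38],-1],[[0.0049,-0.0187,0],[0,0,-0.38],-1],[[0.0049,-0.0187,0],[0,0,-0.38],-1],[[0.0049,-0.0187,0],[0,0,-0.38],-1]])

```text
t: 25.42
ee_pos: [506.4, 74.8, 96.3]
orientation: [3.131, 0.253, -0.001]
ft_force: [0.1, 0.0, -1.5]
width: 17.8
grasp_force: 30.0
```

servo_tool(steps=[[[0.0049,-0.0187,0],[0,0,-0.38],-1],[[0.0049,-0.0187,0],[0,0,-0.38],-1],[[0.0049,-0.0187,0],[0,0,-0.38],-1],[[0.0049,-0.0187,0],[0,0,-0.38],-1],[[0.0049,-0.0187,0],[0,0,-0.38],-1],[[0.0049,-0.0187,0],[0,0,-0.38],-1],[[0.0049,-0.0187,0],[0,0,-0.38],-1],[[0.0049,-0.0187,0],[0,0,-0.38],-1]])

```text
t: 26.08
ee_pos: [545.6, -74.7, 96.2]
orientation: [-3.137, -0.169, 0.001]
ft_force: [-0.2, 0.9, -2.0]
width: 18.0
grasp_force: 30.0
```

```bash
cat >> h.py <<'E'
def held():
    c,P,r,o,ob=grab("wrist"); rv=ob["orientation"]; yaw=2*np.arctan(rv[1]/rv[0]); ee=ob["ee_pos"]
    zb=ee[2]+23  # underside of the held tool
    hsv=cv2.cvtColor(c,cv2.COLOR_BGR2HSV).astype(int); S=hsv[...,1]; Z=P[...,2]
    print("ee",ee.round(1),"yaw",np.degrees(yaw).round(1),"w",ob["width"])
    d=P-ee; lx=d[...,0]*np.cos(yaw)+d[...,1]*np.sin(yaw); ly=-d[...,0]*np.sin(yaw)+d[...,1]*np.cos(yaw)
    m=(lx>20)&(lx<100)&(abs(ly)<45)&(Z>zb-8)&(Z<zb+20)
    for b in blobs(m,100):
        L=np.dstack([lx,ly]); print("hook in gripper frame",rect(L,b),"min",L[b].min(0).round(1),"max",L[b].max(0).round(1),"z",np.percentile(Z[b],[5,50,95]).round(1))
    m=(S<70)&(Z>50)&(Z<72)&(abs(P[...,0]-622)<60)
    for b in blobs(m,30): print("eye top",rect(flat(r,o,60),b),P[b].mean(0).round(1))
    m=(S<70)&(Z>10)&(Z<50)&(abs(P[...,0]-610)<40)&(P[...,1]<150)
    for b in blobs(m,30): print("leg",P[b].mean(0).round(1),P[b].min(0).round(),P[b].max(0).round())
    return c
E
python3 -c "
from h import *
cv2.imwrite('pics/w4.png',held())"
```

```text
ee [545.6 -74.7  96.2] yaw 6.2 w 17.970386294223914
hook in gripper frame (array([53.5,  3.5]), array([60. , 58.1]), -0.1) min [ 23.5 -25.6] max [83.5 32.6] z [125.4 131.  132.4]
eye top (array([609.2, 114.9]), array([49. , 14.8]), 5.4) [609.8 116.8  58.8]
eye top (array([620.3,   7.8]), array([48.3, 10.1]), 5.6) [620.8   8.4  59.4]
eye top (array([645.7, -97.9]), array([19.2,  7.8]), 11.6) [645.6 -98.   59.1]
eye top (array([ 614.5, -103.2]), array([9.8, 5.6]), 39.5) [ 614.7 -102.8   59.7]
leg [630.7 117.7  31. ] [627. 115.  10.] [635. 121.  50.]
leg [641.1   8.3  29.9] [638.   7.  10.] [645.  11.  49.]
leg [587.7 113.2  31.2] [583. 111.  10.] [591. 116.  50.]
leg [599.    3.9  30.4] [595.   3.  11.] [602.   7.  50.]
leg [ 588.8 -328.    16.9] [ 570. -331.   10.] [ 619. -325.   30.]
```

View pics/w4.png

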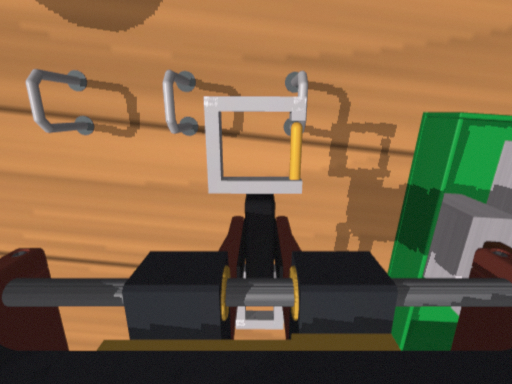

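The wrist view shows the opener held with its hook at (255,145), and eye 1's front foot at (292,127), just outside the yellow gate. I'll shift a little, lower and look at the force.

servo_tool(steps=[[[0.0025,0.005,0],[0,0,0],-1],[[0,0,-0.02],[0,0,0],-1],[[0,0,-0.025],[0,0,0],-1],[[0,0,-0.025],[0,0,0],-1],[[0,0,-0.02],[0,0,0],-1],[[0,0,-0.015],[0,0,0],-1],[[0,0,-0.007],[0,0,0],-1],[[0,0,-0.003],[0,0,0],-1]])

```text
t: 26.8
ee_pos: [547.3, -67.7, -19.9]
orientation: [-3.136, -0.171, 0.004]
ft_force: [-0.8, 1.0, -0.7]
width: 17.9
grasp_force: 30.0
```

servo_tool(steps=[[[0,0,0],[0,0,0],-1],[[0,0,0],[0,0,0],-1],[[0,0,0],[0,0,0],-1],[[0,0,0],[0,0,0],-1],[[0,0,0],[0,0,0],-1],[[0,0,0],[0,0,0],-1],[[0,0,0],[0,0,0],-1],[[0,0,0],[0,0,0],-1]])

```text
t: 27.47
ee_pos: [548.6, -68.9, -18.6]
orientation: [3.137, 0.17, 0.0]
ft_force: [0.0, -0.0, -1.3]
width: 17.6
grasp_force: 30.0
```

```bash
python3 -c "
from h import *
cv2.imwrite('pics/w5.png',held())"
```

```text
ee [548.6 -68.9 -18.6] yaw 6.2 w 17.564992190605174
hook in gripper frame (array([60., -0.]), array([90. , 79.9]), 90.0) min [ 20.1 -45. ] max [100.  45.] z [-0.9  0.5 17.1]
eye top (array([620.1,   6.3]), array([47.3, 13. ]), 5.7) [621.5   7.9  59.1]
eye top (array([630.8, -98.3]), array([47.8, 10.6]), 6.3) [632.2 -98.7  59.5]
leg [641.2   8.4  32.2] [638.   7.  10.] [645.  12.  50.]
leg [649.3 -96.6  29.8] [ 649. -100.   10.] [650. -94.  48.]
leg [601.8 -55.   17.3] [570. -91.  10.] [634. -28.  32.]
leg [599.4   4.1  32.1] [595.   2.  10.] [602.   8.  50.]
leg [610.2 -99.2  31.4] [ 606. -103.   10.] [613. -98.  50.]
```

View pics/w5.png

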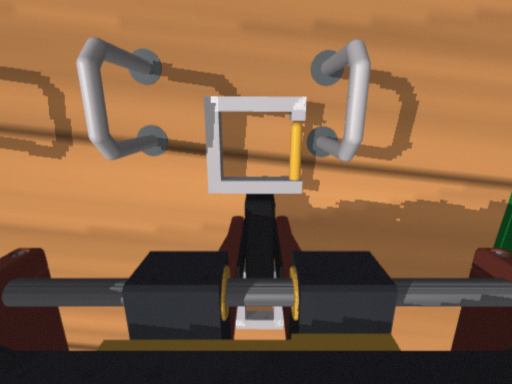

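The foot of eye 1 at (322,141) sits opposite the gate. I'll trim x by −2.5 mm, lower the tool, then slide along the row toward −y.

servo_tool(steps=[[[-0.0025,0,-0.003],[0,0,0],-1],[[0,0,0],[0,0,0],-1],[[0.0006,-0.005,0],[0,0,0],-1],[[0.0006,-0.006,0],[0,0,0],-1],[[0.0006,-0.006,0],[0,0,0],-1],[[0.0006,-0.006,0],[0,0,0],-1],[[0.0006,-0.006,0],[0,0,0],-1],[[0.0006,-0.006,0],[0,0,0],-1]])

```text
t: 28.18
ee_pos: [548.8, -104.1, -21.9]
orientation: [-3.136, -0.17, 0.002]
ft_force: [-2.6, 4.5, -1.6]
width: 18.3
grasp_force: 30.0
```

servo_tool(steps=[[[0.0006,-0.006,0],[0,0,0],-1],[[0.0006,-0.006,0],[0,0,0],-1],[[0.0006,-0.006,0],[0,0,0],-1],[[0.0004,-0.004,0],[0,0,0],-1],[[0,0,0],[0,0,0],-1],[[0,0,0],[0,0,0],-1],[[0,0,0],[0,0,0],-1],[[0,0,0],[0,0,0],-1]])

```text
t: 28.85
ee_pos: [551.9, -125.7, -21.7]
orientation: [3.137, 0.17, 0.0]
ft_force: [-0.3, -0.6, -2.0]
width: 17.6
grasp_force: 30.0
```

```bash
python3 -c "
from h import *
cv2.imwrite('pics/w6.png',held())"
```

```text
ee [ 551.9 -125.7  -21.7] yaw 6.2 w 17.61439203249663
hook in gripper frame (array([60.,  0.]), array([90., 80.]), 90.0) min [ 20. -45.] max [100.  45.] z [-0.9  0.4 13.9]
eye top (array([ 630.7, -100.6]), array([47.4,  8.6]), 5.7) [ 632.  -100.4   59.7]
leg [641.6   8.3  22.3] [638.   6.  10.] [646.  12.  35.]
leg [649.4 -99.6  22.2] [ 649. -101.   10.] [650. -98.  39.]
leg [ 587.2 -111.3   15.8] [ 570. -148.   10.] [632. -85.  29.]
leg [ 631.  -122.7   13.5] [ 624. -143.   11.] [637. -99.  16.]
leg [598.9   3.9  29.4] [594.   1.  10.] [602.   8.  46.]
leg [ 611.1 -105.2   28.7] [ 607. -106.   10.] [ 613. -101.   50.]
```

View pics/w6.png

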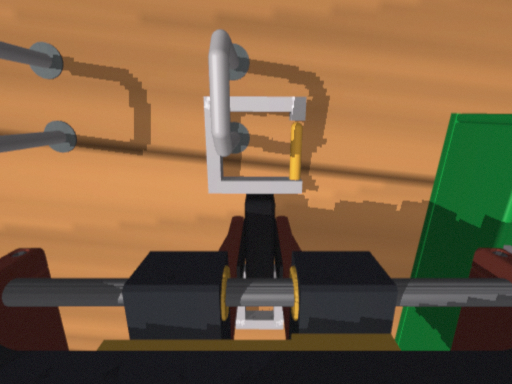

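The eye leg is inside the opener's hook at (235,137) and the gate is shut. I'll back off slightly, set it down, release and rise.

servo_tool(steps=[[[0,0.005,-0.0015],[0,0,0],-1],[[0,0,0],[0,0,0],-1],[[0,0,0],[0,0,0],-0.4],[[0,0,0],[0,0,0],-0.2],[[0,0,0],[0,0,0],-0.2],[[0,0,0],[0,0,0],-0.2],[[0,0,0.01],[0,0,0],-0.2],[[0,0,0.02],[0,0,0],-0.2]])

```text
t: 29.57
ee_pos: [550.0, -120.4, 5.7]
orientation: [-3.136, -0.17, 0.006]
ft_force: [-0.0, 0.4, -0.1]
width: 34.9
grasp_force: 0.0
```

servo_tool(steps=[[[0,0,0.03],[0,0,0],0],[[0,0,0.035],[0,0,0],0],[[0,0,0.04],[0,0,0],0],[[0,0,0.04],[0,0,0],0],[[0,0.03,0],[0,0,0],0],[[0,0.04,0],[0,0,0],0],[[0,0.04,0],[0,0,0],0],[[0,0.04,0],[0,0,0],0]])

```text
t: 30.23
ee_pos: [551.7, 30.3, 153.1]
orientation: [3.137, 0.168, 0.002]
ft_force: [0.7, 0.8, -0.3]
width: 43.6
grasp_force: 0.0
```

```bash
python3 -c "
from h import *
wrist()
top()"
```

```text
ee [551.7  30.3 153.1] yaw 6.1
grip (array([ 551.6, -116.3]), array([55.7, 21.6]), 6.2)
grip (array([ 533.3, -238.3]), array([79.8, 15.7]), 2.0)
steel (array([675.1, 332.4]), array([12.7,  9.8]), -4.6)
steel (array([629.2, 338.3]), array([11.4,  8.5]), 82.1)
steel (array([ 606. , -109.7]), array([59.9, 56.6]), -83.9)
steel (array([ 630.9, -132.5]), array([11.9,  9.6]), 6.1)
steel (array([546.2, 349.1]), array([48.8, 13. ]), -2.7)
steel (array([ 499.3, -123.6]), array([48.1, 36.2]), 6.1)
gate (array([650. , 331.5]), array([31.6,  7.4]), -3.9)
gate (array([ 606.4, -133.1]), array([32.1,  6.3]), 6.0)
eye (array([699. , 146.7]), array([114.3,  33.4]), -83.9)
eye (array([609.6, 117.6]), array([48.4,  9.3]), 5.1)
eye (array([620.1,   9.9]), array([48.5,  7.4]), 7.5)
eye (array([631.2, -98.2]), array([47.6, 10.8]), 6.5)
eye (array([ 529.1, -259. ]), array([56.1, 21.9]), 1.9)
green rim (array([ 514.9, -317. ]), array([255.1, 162.6]), 2.6) all (array([ 515.4, -318.5]), array([255.8, 160.9]), 2.7)
bar (array([ 581.9, -347.8]), array([43.1, 19.4]), -1.1) [ 581.3 -347.   112.8] [38. 47. 69.]
bar
[... 862 characters left out ...]
, 361.7]), array([59.7, 58.4]), -4.0) [660.7 367.2  12.6]
steel (array([ 633.7, -127. ]), array([18. , 12.3]), -89.7) [ 634.8 -127.4   11.6]
steel (array([ 594.8, -327.6]), array([51.6,  4.5]), 3.9) [ 596.8 -326.6   13.7]
steel (array([ 586.4, -133.3]), array([18. ,  9.1]), -88.5) [ 588.1 -133.2   11.2]
steel (array([548.5, 365. ]), array([48.8, 37.8]), -4.1) [551.2 366.    8.6]
steel (array([526.6, 452.9]), array([58.9, 58.7]), -74.5) [527.9 458.8  11.9]
steel (array([ 502.2, -140.4]), array([44.9,  8.9]), 1.6) [ 498.9 -139.1   10.4]
steel (array([421.3, 419.7]), array([50.5, 49.3]), -75.4) [417.7 420.3   7.1]
steel (array([ 440.7, -332.6]), array([53. ,  2.9]), -0.9) [ 440.9 -331.3   14.8]
```

servo_tool(steps=[[[0.0039,0.0275,0],[0,0,-0.88],0],[[0.0039,0.0275,0],[0,0,-0.88],0],[[0.0039,0.0275,0],[0,0,-0.88],0],[[0.0039,0.0275,0],[0,0,-0.88],0],[[0.0039,0.0275,0],[0,0,-0.88],0],[[0.0039,0.0275,0],[0,0,-0.88],0],[[0.0039,0.0275,0],[0,0,-0.88],0],[[0.0039,0.0275,0],[0,0,-0.88],0]])

```text
t: 31.0
ee_pos: [583.3, 249.5, 152.4]
orientation: [3.141, -0.025, 0.0]
ft_force: [-0.1, 0.0, 0.5]
width: 44.0
grasp_force: 0.0
```

servo_tool(steps=[[[0.0039,0.0275,0],[0,0,-0.88],0],[[0.0039,0.0275,0],[0,0,-0.88],0],[[0.0039,0.0275,0],[0,0,-0.88],0],[[0.0039,0.0275,0],[0,0,-0.88],0],[[0,0,0],[0,0,0],0],[[0,0,0],[0,0,0],0],[[0,0,0],[0,0,0],0],[[0,0,0],[0,0,0],0]])

```text
t: 31.67
ee_pos: [598.6, 357.5, 151.8]
orientation: [3.139, -0.121, -0.001]
ft_force: [-0.4, -0.0, 0.2]
width: 44.0
grasp_force: 0.0
```

```bash
python3 -c "
from h import *
wrist()"
```

```text
ee [598.6 357.5 151.8] yaw -4.4
grip (array([600.5, 362. ]), array([55.2, 17.2]), -4.2)
steel (array([654.7, 361.3]), array([57.7, 57.2]), 85.6)
steel (array([547.2, 366.4]), array([48.6, 34.4]), -3.9)
steel (array([525., 452.]), array([59.3, 58. ]), -75.3)
gate (array([757.5, 521.7]), array([7.8, 5.3]), 76.2)
gate (array([742.8, 474.6]), array([7.4, 7.2]), -30.2)
gate (array([715.2, 480. ]), array([32.6,  6.2]), -15.8)
gate (array([650.3, 336.5]), array([32.4,  5.5]), -6.3)
gate (array([546.3, 615.8]), array([31.8,  7.1]), 26.9)
eye (array([713.9, 166.6]), array([128.6,  59. ]), 68.4)
eye (array([611.2, 122.2]), array([48.6, 13.6]), 7.9)
```

servo_tool(steps=[[[0.003,0.004,-0.03],[0,0,0],0],[[0,0,-0.035],[0,0,0],0],[[0,0,-0.035],[0,0,0],0],[[0,0,-0.03],[0,0,0],0],[[0,0,-0.02],[0,0,0],0],[[0,0,-0.014],[0,0,0],0],[[0,0,-0.008],[0,0,0],0],[[0,0,-0.003],[0,0,0],0]])

```text
t: 32.38
ee_pos: [601.4, 362.4, -24.1]
orientation: [3.139, -0.12, -0.002]
ft_force: [-0.8, 1.0, 0.2]
width: 44.1
grasp_force: 0.0
```

servo_tool(steps=[[[0,0,0],[0,0,0],-1],[[0,0,0],[0,0,0],-1],[[0,0,0],[0,0,0],-1],[[0,0,0],[0,0,0],-1],[[0,0,0],[0,0,0],-1],[[0,0,0],[0,0,0],-1],[[0,0,0],[0,0,0],-1],[[0,0,0],[0,0,0],-1]])

```text
t: 33.05
ee_pos: [602.3, 363.5, -21.9]
orientation: [-3.139, 0.119, -0.002]
ft_force: [-0.6, -1.1, 7.1]
width: 18.0
grasp_force: 30.0
```

servo_tool(steps=[[[0,0,0.005],[0,0,0],-1],[[0,0,0.015],[0,0,0],-1],[[0,0,0.02],[0,0,0],-1],[[0,0,0.03],[0,0,0],-1],[[0,0,0.03],[0,0,0],-1],[[0,0,0.02],[0,0,0],-1],[[0,0,0.01],[0,0,0],-1],[[0,0,0],[0,0,0],-1]])

```text
t: 33.72
ee_pos: [603.1, 364.2, 110.4]
orientation: [-3.136, 0.119, -0.007]
ft_force: [0.7, -0.4, -2.6]
width: 17.8
grasp_force: 30.0
```

servo_tool(steps=[[[-0.0043,-0.0203,0],[0,0,0.66],-1],[[-0.0043,-0.0203,0],[0,0,0.66],-1],[[-0.0043,-0.0203,0],[0,0,0.66],-1],[[-0.0043,-0.0203,0],[0,0,0.66],-1],[[-0.0043,-0.0203,0],[0,0,0.66],-1],[[-0.0043,-0.0203,0],[0,0,0.66],-1],[[-0.0043,-0.0203,0],[0,0,0.66],-1],[[-0.0043,-0.0203,0],[0,0,0.66],-1]])

```text
t: 34.38
ee_pos: [565.5, 199.5, 105.1]
orientation: [3.141, 0.026, -0.004]
ft_force: [0.7, -0.7, -1.8]
width: 17.7
grasp_force: 30.0
```

servo_tool(steps=[[[-0.0043,-0.0203,0],[0,0,0.66],-1],[[-0.0043,-0.0203,0],[0,0,0.66],-1],[[-0.0043,-0.0203,0],[0,0,0.66],-1],[[-0.0043,-0.0203,0],[0,0,0.66],-1],[[-0.0043,-0.0203,0],[0,0,0.66],-1],[[-0.0043,-0.0203,0],[0,0,0.66],-1],[[-0.0043,-0.0203,0],[0,0,0.66],-1],[[-0.0043,-0.0203,0],[0,0,0.66],-1]])

```text
t: 35.05
ee_pos: [531.2, 37.4, 105.4]
orientation: [-3.137, -0.171, 0.004]
ft_force: [0.3, 0.6, -2.9]
width: 17.8
grasp_force: 30.0
```

```bash
python3 -c "
from h import *
held()"
```

```text
ee [531.2  37.4 105.4] yaw 6.2 w 17.81588735458566
hook in gripper frame (array([51.6,  3.7]), array([59.6, 58.3]), -0.0) min [ 21.8 -25.5] max [81.4 32.8] z [133.4 138.9 140.2]
eye top (array([608.9, 117.2]), array([48.3, 10. ]), 5.3) [609.4 117.9  59.4]
eye top (array([619.7,   9.9]), array([48.4,  8.1]), 6.3) [625.5  10.   59.5]
eye top (array([630.6, -97.1]), array([48.5, 13. ]), 5.9) [631.3 -98.3  59. ]
leg [629.6 117.8  29.8] [627. 117.  11.] [634. 122.  49.]
leg [639.9  14.2  28.6] [638.  10.  10.] [644.  16.  48.]
leg [649.4 -95.9  30.6] [649. -98.  10.] [650. -94.  50.]
leg [ 600.  -102.9   13.5] [ 570. -142.   10.] [636. -79.  28.]
leg [ 631.3 -135.7   12.2] [ 625. -138.   11.] [ 637. -133.   14.]
leg [587.7 113.3  30.1] [583. 112.  10.] [591. 116.  49.]
leg [609.1 -99.1  31.2] [ 605. -102.   10.] [613. -98.  50.]
```

servo_tool(steps=[[[0.005,0.002,0],[0,0,0],-1],[[0,0,-0.025],[0,0,0],-1],[[0,0,-0.03],[0,0,0],-1],[[0,0,-0.03],[0,0,0],-1],[[0,0,-0.02],[0,0,0],-1],[[0,0,-0.012],[0,0,0],-1],[[0,0,-0.005],[0,0,0],-1],[[0,0,0],[0,0,0],-1]])

```text
t: 35.77
ee_pos: [537.2, 40.9, -16.4]
orientation: [-3.137, -0.171, 0.003]
ft_force: [0.1, 0.8, -2.3]
width: 17.6
grasp_force: 30.0
```

servo_tool(steps=[[[0,0,0],[0,0,0],-1],[[0,0,0],[0,0,0],-1],[[0,0,0],[0,0,0],-1],[[0,0,0],[0,0,0],-1],[[0,0,0],[0,0,0],-1],[[0,0,0],[0,0,0],-1],[[0,0,0],[0,0,0],-1],[[0,0,0],[0,0,0],-1]])

```text
t: 36.43
ee_pos: [537.8, 40.3, -15.1]
orientation: [-3.137, -0.17, -0.0]
ft_force: [0.7, 0.0, -1.6]
width: 17.9
grasp_force: 30.0
```

```bash
python3 -c "
from h import *
cv2.imwrite('pics/w7.png',held())"
```

```text
ee [537.8  40.3 -15.1] yaw 6.2 w 17.89581107525716
hook in gripper frame (array([60., -0.]), array([89.9, 79.9]), -90.0) min [ 20.1 -45. ] max [100.  45.] z [ 0.   1.1 19.5]
eye top (array([609.1, 116. ]), array([47.2, 12.7]), 5.7) [610.3 117.3  59.2]
eye top (array([619.6,  10.9]), array([47.3, 10.1]), 6.0) [621.   10.7  59.5]
leg [630.1 117.8  32.3] [627. 116.  10.] [635. 121.  50.]
leg [640.   14.3  31.6] [638.  10.  10.] [645.  16.  50.]
leg [604.9  59.3  18.5] [570.  23.  10.] [621.  81.  21.]
leg [599.2 -93.4  12.8] [ 570. -121.   10.] [633. -78.  27.]
leg [588.2 113.5  31.9] [583. 112.  10.] [591. 118.  50.]
leg [599.   10.3  31.3] [595.   7.  10.] [602.  11.  50.]
leg [609.2 -99.   16.4] [ 605. -102.   10.] [613. -97.  24.]
leg [571.1  30.3  16.8] [570.  19.  10.] [573.  44.  20.]
```

View pics/w7.png

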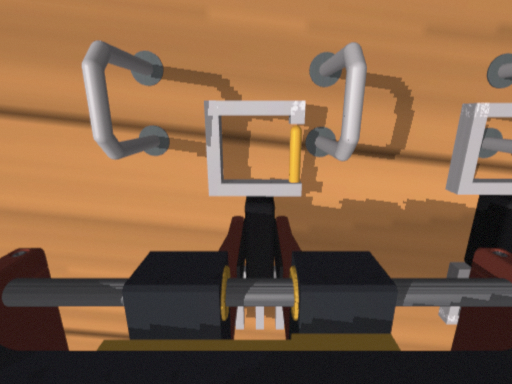

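The fork's gate lies beside eye 2's front foot at (320,141). I'll lower, then slide.

servo_tool(steps=[[[-0.001,0,-0.003],[0,0,0],-1],[[0,0,-0.003],[0,0,0],-1],[[0.0006,-0.005,0],[0,0,0],-1],[[0.0006,-0.006,0],[0,0,0],-1],[[0.0006,-0.006,0],[0,0,0],-1],[[0.0006,-0.006,0],[0,0,0],-1],[[0.0006,-0.006,0],[0,0,0],-1],[[0.0006,-0.006,0],[0,0,0],-1]])

```text
t: 37.15
ee_pos: [539.8, 4.9, -21.3]
orientation: [-3.137, -0.17, 0.002]
ft_force: [-1.9, 3.8, -1.5]
width: 17.8
grasp_force: 30.0
```

servo_tool(steps=[[[0.0006,-0.006,0],[0,0,0],-1],[[0.0006,-0.006,0],[0,0,0],-1],[[0.0006,-0.006,0],[0,0,0],-1],[[0.0002,-0.002,0],[0,0,0],-1],[[0,0,0],[0,0,0],-1],[[0,0,0],[0,0,0],-1],[[0,0,0],[0,0,0],-1],[[0,0,0],[0,0,0],-1]])

```text
t: 37.82
ee_pos: [542.5, -14.4, -21.2]
orientation: [3.137, 0.17, 0.0]
ft_force: [0.7, -0.5, -2.2]
width: 17.8
grasp_force: 30.0
```

```bash
python3 -c "
from h import *
cv2.imwrite('pics/w8.png',held())"
```

```text
ee [542.5 -14.4 -21.2] yaw 6.2 w 17.75254472740462
hook in gripper frame (array([60.,  0.]), array([90., 80.]), 90.0) min [ 20. -45.] max [100.  45.] z [-0.9  0.4 13.2]
eye top (array([619.8,   8.8]), array([47.6,  8.5]), 5.9) [621.1   9.1  59.7]
eye top (array([630.5, -96.1]), array([47.1, 15.1]), 5.6) [632.  -97.8  58.8]
leg [630.5 117.7  24. ] [627. 115.  10.] [635. 121.  37.]
leg [640.1   8.4  28.4] [638.   8.  11.] [643.  11.  48.]
leg [649.4 -96.2  31.2] [649. -98.  11.] [650. -94.  50.]
leg [585.6   5.8  12.6] [570. -37.  10.] [620.  27.  50.]
leg [619.6 -12.5  12.7] [613. -32.  10.] [626.   9.  15.]
leg [ 601.8 -104.3   13.6] [ 570. -142.   10.] [637. -79.  27.]
leg [587.9 113.4  31.2] [583. 111.  10.] [591. 117.  49.]
leg [600.1   4.2  28.6] [597.   3.  11.] [602.   7.  49.]
leg [609.6 -99.   32.3] [ 605. -102.   10.] [613. -97.  50.]
```

View pics/w8.png

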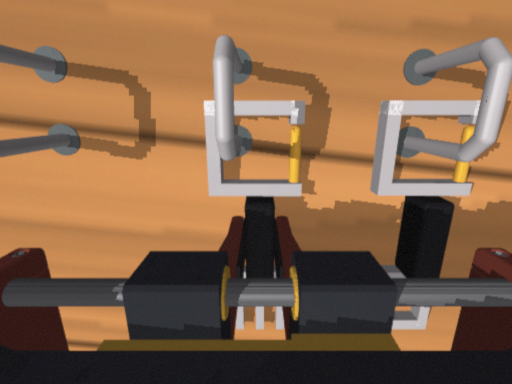

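The fork is clipped on eye 2, with the leg at (235,140) inside and the gate shut, and the opener is still on eye 1. I'll release and go to the scraper.

servo_tool(steps=[[[0,0.003,-0.001],[0,0,0],-1],[[0,0,0],[0,0,0],-1],[[0,0,0],[0,0,0],-0.4],[[0,0,0],[0,0,0],-0.2],[[0,0,0],[0,0,0],-0.2],[[0,0,0],[0,0,0],-0.2],[[0,0,0.01],[0,0,0],-0.2],[[0,0,0.02],[0,0,0],-0.2]])

```text
t: 38.53
ee_pos: [540.6, -11.5, 6.7]
orientation: [-3.137, -0.17, 0.006]
ft_force: [0.5, -0.5, 0.5]
width: 35.3
grasp_force: 0.0
```

servo_tool(steps=[[[0,0,0.03],[0,0,0],0],[[0,0,0.035],[0,0,0],0],[[0,0,0.04],[0,0,0],0],[[0,0,0.04],[0,0,0],0],[[-0.006,0.037,0],[0,0,0.7],0],[[-0.006,0.037,0],[0,0,0.7],0],[[-0.006,0.037,0],[0,0,0.7],0],[[-0.006,0.037,0],[0,0,0.7],0]])

```text
t: 39.2
ee_pos: [518.0, 137.6, 154.1]
orientation: [-3.132, -0.246, -0.002]
ft_force: [0.4, 0.2, -0.9]
width: 43.7
grasp_force: 0.0
```

servo_tool(steps=[[[-0.006,0.037,0],[0,0,0.7],0],[[-0.006,0.037,0],[0,0,0.7],0],[[-0.006,0.037,0],[0,0,0.7],0],[[-0.006,0.037,0],[0,0,0.7],0],[[-0.006,0.037,0],[0,0,0.7],0],[[-0.006,0.037,0],[0,0,0.7],0],[[-0.006,0.037,0],[0,0,0.7],0],[[-0.006,0.036,0],[0,0,0.7],0]])

```text
t: 39.87
ee_pos: [469.6, 433.2, 153.6]
orientation: [-3.116, -0.4, -0.001]
ft_force: [0.2, 0.3, 0.1]
width: 43.7
grasp_force: 0.0
```

```bash
python3 -c "
from h import *
wrist(); top()" | grep -E "ee|grip|gate"
```

```text
ee [469.6 433.2 153.6] yaw 14.6
grip (array([471.2, 435.6]), array([54.3, 16.1]), 15.0)
steel (array([523.6, 452.3]), array([57.9, 57.3]), -75.2)
steel (array([430.1, 424.3]), array([16.8, 16. ]), 14.6)
gate (array([568.2, 632.7]), array([7.8, 7.2]), -75.4)
gate (array([546.9, 675.2]), array([11.2,  8.3]), -75.4)
gate (array([544.2, 617.1]), array([31.8,  6.5]), 25.6)
gate (array([528. , 428.2]), array([31.2,  5. ]), 15.5)
gate (array([349.4, 507.6]), array([27.6,  5.5]), 10.2)
green rim (array([ 514.7, -316.5]), array([255.4, 161.9]), 2.0) all (array([ 515.5, -318.2]), array([256.4, 161.1]), 2.4)
green rim (array([ 513.8, -394. ]), array([124.6,   8.6]), 2.7) all (array([ 507.7, -364.5]), array([132.1,  69.8]), 4.7)
dark grip (array([ 612.1, -396.1]), array([27.2,  5.2]), 5.0) [ 608.1 -390.8   40.1]
dark grip (array([ 577.7, -397.5]), array([24. ,  7.1]), 6.8) [ 576.9 -392.1   39.6]
dark grip (array([ 552.3, -118.2]), array([54.4, 18.2]), 5.5) [ 551.7 -118.1   26.5]
dark grip (array([540.5, -10.3]), array([54. , 17.1]), 6.6) [540.4 -10.2  26.9]
dark grip (array([466.3, 427.1]), arra
[... 381 characters left out ...]
 633.5, -124. ]), array([24.3, 12.3]), -88.5) [ 634.5 -124.2   12.1]
steel (array([624.5, -12.7]), array([30. , 12.3]), -88.5) [623.1 -12.9  12. ]
steel (array([ 608.9, -110.2]), array([60.1, 58.4]), -84.4) [603.2 -98.   12.3]
steel (array([598.3,  -1.6]), array([60. , 57.1]), -83.2) [590.4  10.3  12.1]
steel (array([ 591.7, -327.3]), array([63.7,  4.1]), 2.7) [ 591.8 -327.    13.5]
steel (array([ 501.1, -124.9]), array([49. , 37.7]), 7.4) [ 501.5 -124.4    9.9]
steel (array([488.9, -16.5]), array([48.8, 36.5]), 5.3) [492.2 -16.    8.6]
steel (array([ 442.2, -332.6]), array([56. ,  2.9]), -0.9) [ 441.2 -331.4   13.4]
steel (array([417.1, 403.9]), array([35.6, 26.8]), 1.6) [415.8 404.3   6.3]
```

servo_tool(steps=[[[0.003,0.001,-0.03],[0,0,0],0],[[0,0,-0.035],[0,0,0],0],[[0,0,-0.035],[0,0,0],0],[[0,0,-0.03],[0,0,0],0],[[0,0,-0.02],[0,0,0],0],[[0,0,-0.014],[0,0,0],0],[[0,0,-0.008],[0,0,0],0],[[0,0,-0.004],[0,0,0],0]])

```text
t: 40.63
ee_pos: [473.4, 431.7, -23.7]
orientation: [3.116, 0.398, -0.001]
ft_force: [-0.6, -0.3, 0.3]
width: 44.1
grasp_force: 0.0
```

servo_tool(steps=[[[0,0,0],[0,0,0],-1],[[0,0,0],[0,0,0],-1],[[0,0,0],[0,0,0],-1],[[0,0,0],[0,0,0],-1],[[0,0,0],[0,0,0],-1],[[0,0,0],[0,0,0],-1],[[0,0,0],[0,0,0],-1],[[0,0,0],[0,0,0],-1]])

```text
t: 41.3
ee_pos: [474.1, 433.2, -22.0]
orientation: [-3.115, -0.399, -0.003]
ft_force: [-0.3, -0.1, 6.3]
width: 17.5
grasp_force: 30.0
```

servo_tool(steps=[[[0,0,0.005],[0,0,0],-1],[[0,0,0.015],[0,0,0],-1],[[0,0,0.02],[0,0,0],-1],[[0,0,0.03],[0,0,0],-1],[[0,0,0.03],[0,0,0],-1],[[0,0,0.02],[0,0,0],-1],[[0,0,0.01],[0,0,0],-1],[[0,0,0],[0,0,0],-1]])

```text
t: 41.97
ee_pos: [474.6, 433.5, 110.1]
orientation: [-3.113, -0.399, -0.006]
ft_force: [0.2, 0.3, -2.0]
width: 17.9
grasp_force: 30.0
```

servo_tool(steps=[[[0.0032,-0.0179,0],[0,0,-0.53],-1],[[0.0032,-0.0179,0],[0,0,-0.53],-1],[[0.0032,-0.0179,0],[0,0,-0.53],-1],[[0.0032,-0.0179,0],[0,0,-0.53],-1],[[0.0032,-0.0179,0],[0,0,-0.53],-1],[[0.0032,-0.0179,0],[0,0,-0.53],-1],[[0.0032,-0.0179,0],[0,0,-0.53],-1],[[0.0032,-0.0179,0],[0,0,-0.53],-1]])

```text
t: 42.63
ee_pos: [497.5, 286.6, 104.8]
orientation: [3.127, 0.282, -0.006]
ft_force: [-0.3, -0.5, -1.3]
width: 17.5
grasp_force: 30.0
```

servo_tool(steps=[[[0.0032,-0.0179,0],[0,0,-0.53],-1],[[0.0032,-0.0179,0],[0,0,-0.53],-1],[[0.0032,-0.0179,0],[0,0,-0.53],-1],[[0.0032,-0.0179,0],[0,0,-0.53],-1],[[0.0032,-0.0179,0],[0,0,-0.53],-1],[[0.0032,-0.0179,0],[0,0,-0.53],-1],[[0.0032,-0.0179,0],[0,0,-0.53],-1],[[0.0032,-0.0179,0],[0,0,-0.53],-1]])

```text
t: 43.3
ee_pos: [522.8, 143.9, 105.0]
orientation: [3.136, 0.166, -0.006]
ft_force: [-0.2, -0.3, -2.7]
width: 17.6
grasp_force: 30.0
```

```bash
python3 -c "
from h import *
held()"
```

```text
ee [522.8 143.9 105. ] yaw 6.1 w 17.575596888357158
hook in gripper frame (array([51.5,  3.8]), array([59.9, 58.3]), -0.0) min [ 21.6 -25.3] max [81.5 32.9] z [132.8 138.3 139.7]
eye top (array([621.7, 120.5]), array([22.1,  7.5]), 8.2) [621.6 120.7  59.4]
eye top (array([619.3,  12.3]), array([49.4, 13.2]), 6.3) [620.4  11.1  59. ]
leg [640.9  14.6  30.7] [637.  11.  10.] [645.  16.  50.]
leg [628.7 123.8  28.8] [626. 120.  10.] [632. 125.  48.]
leg [597.3   8.4  12.1] [570. -34.  10.] [625.  30.  14.]
leg [619.6 -26.2  12.3] [613. -29.  11.] [626. -24.  14.]
leg [598.4 -94.8  13.1] [ 570. -123.   10.] [633. -78.  27.]
leg [597.9  10.2  31.2] [594.   7.  10.] [602.  11.  50.]
leg [608.9 -99.   18.3] [ 605. -101.   10.] [612. -97.  28.]
```

servo_tool(steps=[[[0.0035,0.0035,0],[0,0,0],-1],[[0,0,-0.025],[0,0,0],-1],[[0,0,-0.03],[0,0,0],-1],[[0,0,-0.03],[0,0,0],-1],[[0,0,-0.02],[0,0,0],-1],[[0,0,-0.012],[0,0,0],-1],[[0,0,-0.006],[0,0,0],-1],[[0,0,0],[0,0,0],-1]])

```text
t: 44.02
ee_pos: [527.0, 149.6, -17.6]
orientation: [3.137, 0.168, -0.004]
ft_force: [-0.1, -0.4, -1.2]
width: 17.6
grasp_force: 30.0
```

servo_tool(steps=[[[0,0,0],[0,0,0],-1],[[0,0,0],[0,0,0],-1],[[0,0,0],[0,0,0],-1],[[0,0,0],[0,0,0],-1],[[0,0,0],[0,0,0],-1],[[0,0,0],[0,0,0],-1],[[0,0,0],[0,0,0],-1],[[0,0,0],[0,0,0],-1]])

```text
t: 44.68
ee_pos: [528.1, 149.5, -16.1]
orientation: [-3.137, -0.168, -0.0]
ft_force: [0.1, 0.4, -1.6]
width: 18.1
grasp_force: 30.0
```

```bash
python3 -c "
from h import *
cv2.imwrite('pics/w9.png',held())"
```

```text
ee [528.1 149.5 -16.1] yaw 6.1 w 18.145483808650283
hook in gripper frame (array([60.,  0.]), array([90., 80.]), 90.0) min [ 20. -45.] max [100.  45.] z [-0.7  0.5 18.4]
eye top (array([608.6, 120.5]), array([47.2, 10.3]), 5.4) [610.  120.1  59.5]
leg [628.9 123.8  31.5] [626. 119.  10.] [634. 125.  50.]
leg [605.7 140.1  17.7] [598. 132.  10.] [612. 150.  20.]
leg [596.5  19.5  12. ] [570.  -9.  10.] [622.  31.  15.]
leg [587.9 119.7  31.2] [584. 116.  10.] [591. 121.  50.]
leg [597.9  10.4  16.4] [594.   7.  10.] [602.  13.  24.]
```

servo_tool(steps=[[[-0.0024,0,-0.0025],[0,0,0],-1],[[0,0,-0.0025],[0,0,0],-1],[[0.0006,-0.005,0],[0,0,0],-1],[[0.0006,-0.006,0],[0,0,0],-1],[[0.0006,-0.006,0],[0,0,0],-1],[[0.0006,-0.006,0],[0,0,0],-1],[[0.0006,-0.006,0],[0,0,0],-1],[[0.0006,-0.006,0],[0,0,0],-1]])

```text
t: 45.4
ee_pos: [528.9, 113.9, -21.2]
orientation: [-3.137, -0.168, 0.001]
ft_force: [-2.7, 4.5, -2.5]
width: 17.9
grasp_force: 30.0
```

servo_tool(steps=[[[0.0006,-0.006,0],[0,0,0],-1],[[0.0006,-0.006,0],[0,0,0],-1],[[0.0006,-0.006,0],[0,0,0],-1],[[0.0002,-0.002,0],[0,0,0],-1],[[0,0,0],[0,0,0],-1],[[0,0,0],[0,0,0],-1],[[0,0,0],[0,0,0],-1],[[0,0,0],[0,0,0],-1]])

```text
t: 46.07
ee_pos: [531.4, 94.7, -21.2]
orientation: [-3.137, -0.168, -0.0]
ft_force: [-0.5, 1.2, -1.6]
width: 17.9
grasp_force: 30.0
```

```bash
python3 -c "
from h import *
cv2.imwrite('pics/w10.png',held())"
```

```text
ee [531.4  94.7 -21.2] yaw 6.1 w 17.93133080107316
hook in gripper frame (array([60., -0.]), array([90., 80.]), -90.0) min [ 20. -45.] max [100.  45.] z [-0.9  0.4 13.2]
eye top (array([608.5, 118.2]), array([47.3,  8.5]), 5.8) [609.9 118.5  59.7]
eye top (array([619.3,  13.5]), array([47.4, 15.2]), 5.4) [621.   11.6  58.8]
leg [640.8  14.7  32.3] [638.  11.  10.] [646.  17.  50.]
leg [628.8 117.9  28.2] [627. 117.  10.] [632. 121.  50.]
leg [588.5 130.4  12.7] [570. 120.  11.] [609. 135.  50.]
leg [608.7  96.5  12.6] [602.  77.  10.] [615. 119.  15.]
leg [599.7   6.7  12. ] [570. -34.  10.] [626.  30.  14.]
leg [588.8 113.6  29. ] [585. 113.  10.] [591. 117.  50.]
leg [598.4  10.4  32.1] [594.   7.  10.] [602.  12.  50.]
```

View pics/w10.png

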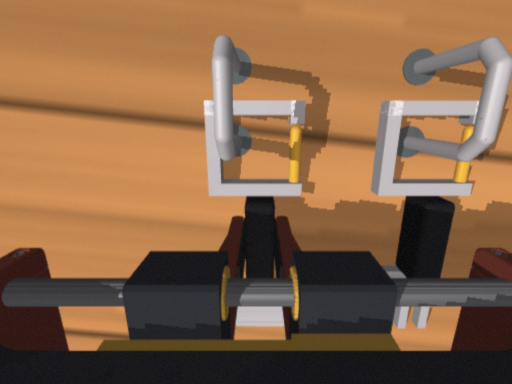

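The scraper is clipped on eye 3: the leg is inside at (235,140) and the gate is shut. The fork beside it is still in place. I'll release, rise clear and take a last look.

servo_tool(steps=[[[0,0.003,-0.001],[0,0,0],-1],[[0,0,0],[0,0,0],-1],[[0,0,0],[0,0,0],-0.4],[[0,0,0],[0,0,0],-0.2],[[0,0,0],[0,0,0],-0.2],[[0,0,0],[0,0,0],-0.2],[[0,0,0.01],[0,0,0],-0.2],[[0,0,0.02],[0,0,0],-0.2]])

```text
t: 46.78
ee_pos: [529.5, 97.2, 6.7]
orientation: [3.137, 0.168, -0.007]
ft_force: [-0.2, -0.0, -1.2]
width: 35.2
grasp_force: 0.0
```

servo_tool(steps=[[[0,0,0.03],[0,0,0],0],[[0,0,0.035],[0,0,0],0],[[0,0,0.04],[0,0,0],0],[[0,0,0.04],[0,0,0],0],[[-0.02,0.037,0.02],[0,0,0],0],[[-0.02,0.037,0.02],[0,0,0],0],[[-0.02,0.037,0.02],[0,0,0],0],[[-0.02,0.037,0.02],[0,0,0],0]])

```text
t: 47.45
ee_pos: [458.6, 230.8, 226.3]
orientation: [-3.137, -0.166, -0.002]
ft_force: [1.1, 0.4, 0.8]
width: 43.7
grasp_force: 0.0
```

servo_tool(steps=[[[-0.02,0.037,0],[0,0,0],0],[[-0.02,0.037,0],[0,0,0],0],[[0,0.037,0],[0,0,0],0],[[0,0.037,0],[0,0,0],0],[[0,0,0],[0,0,0],0],[[0,0,0],[0,0,0],0],[[0,0,0],[0,0,0],0],[[0,0,0],[0,0,0],0]])

```text
t: 48.12
ee_pos: [419.9, 375.9, 224.4]
orientation: [3.137, 0.166, -0.001]
ft_force: [0.4, 0.6, 0.3]
width: 43.5
grasp_force: 0.0
```

```bash
python3 -c "
from h import *
c,P,r,o,ob=grab('top'); measure(c,P,r,o)
s=grab('side')[0]
cv2.imwrite('pics/end.png',np.hstack([cv2.resize(c[90:270,200:460],(400,277)),cv2.resize(s[80:260,150:410],(400,277))]))" | grep -E "bar|grip|rim"
```

```text
green rim (array([ 514.7, -317.1]), array([255.7, 162.4]), 2.7) all (array([ 515.2, -318.4]), array([256.6, 161.9]), 2.6)
bar (array([ 582. , -347.8]), array([42.9, 19.4]), -1.1) [ 581.8 -347.   113.1] [43. 53. 80.]
bar (array([ 517.2, -276.7]), array([44.5, 20.3]), 3.7) [ 517.2 -275.7  113.3] [48. 57. 83.]
bar (array([ 455.3, -350.7]), array([44.7, 19.2]), -1.1) [ 455.2 -350.3  112. ] [44. 54. 80.]
dark grip (array([ 610.6, -396.1]), array([24.4,  5.5]), 6.8) [ 607.3 -390.8   40.6]
dark grip (array([ 570.3, -398.1]), array([38.8,  7. ]), 5.8) [ 571.1 -392.6   39.8]
dark grip (array([ 551.9, -118.3]), array([53.8, 18. ]), 5.9) [ 551.5 -118.3   26.7]
dark grip (array([540.5, -10.4]), array([54. , 16.7]), 5.0) [540.4 -10.4  27.2]
dark grip (array([528.5,  98.1]), array([53.8, 14.8]), 1.5) [529.6  97.9  27.2]
```

View pics/end.png

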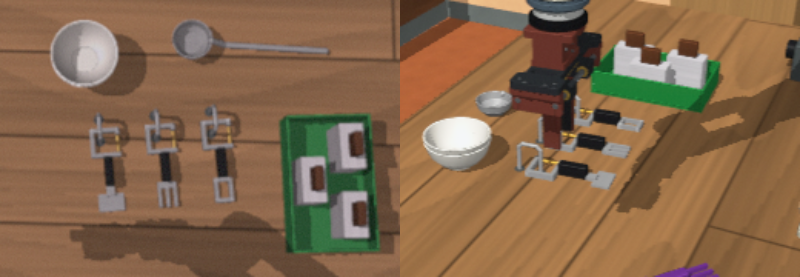

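The last views show three tools clipped with yellow gates shut, at (105,140), (160,135) and (217,130), and three upright caps in the basin around (330,180). I'm handing in.

```bash
python3 -c "
from h import *
print(close_job())"
```

```text
the job is handed in; nothing more can be done
None
```

I handed the job in at about 48 s of the 210 s allowed: the last views show all three caps upright in the basin and the opener, fork and scraper each clipped to its own eye, lying flat with the gate shut, but the hand-in returned no verdict.

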